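Clear stripped brake parts under extraction

ROBOT

A 7-joint arm with a two-finger parallel gripper is mounted at the origin on the work surface. World frame = base frame: x ahead of the robot, y to its left, z up, the work surface at z = 0. Lengths are in m, angles in rad, forces in N, time in s.
With the tool pointing down it reaches from about 0.425 to 0.925 m from the base axis. Payload 6.8 kg.
Tool frame: the origin (TCP) lies on the centre line of the jaws, within the pads' length; the fingertips stand 11 mm ahead of it and the grasp point (between the pads) lies 8 mm behind it; z points along the fingers, y is the line along which they close (so a half turn about z gives the same grasp; the last joint's range is limited). The gripper opens to 85 mm and grips with 20 to 120 N. Pads are 22 mm wide; open, the fingers measure 114 mm over their backs; the gripper's body (76 mm by 85 mm) begins 54 mm behind the grasp point. The pads swing forward as they close: fully open they stand 13 mm farther back than shut.
Start: joints at [1.178, 0.477, 0.022, 1.555, -0.011, 1.109, -0.083], TCP at [0.19, -0.648, 0.204] pointing down, gripper open.
Joint ranges: [-2.96, 2.96], [-0.34, 2.1], [-1.41, 1.46], [0.24, 2.44], [-1.37, 4.51], [0.17, 1.92], [-2.96, 2.96]. Speed limits (rad/s): [2.39, 2.39, 3.14, 3.14, 3.14, 3.14, 3.14].

INTERFACE

Orientations are given as a rotation vector (axis times angle).
In Python, from plant import * gives the robot as it stands.
- The arm moves only by the tool move_arm, never from a script. Its argument "targets" is a list of rows, each an object of numbers: "x", "y", "z": the shift along the tool's x, y, z in units of 30 mm (1.0 is 30 mm); "rx", "ry", "rz": the turn, a rotation vector about the tool's x, y, z in units of 5 degrees (1.0 is 5 degrees). A call has 1 to 12 rows; each row shifts and turns the commanded pose from where the row before left it, along the tool's axes as they then stand; what a row does not reach is not made up. A row lasts 1/12 s, in which the tool goes at most 41.7 mm and 7.16 degrees, less where a joint would pass 70% of its speed; a pose out of reach is approached as far as the arm can. A call is refused whole if a number of a shift passes 1 or a number of a turn 1, either way. A call with a gripper value outside its range is refused whole. "fingers" is the opening, from 0 (shut) to 1 (fully open), set as the call begins (left out, the last holds). The fingers move at their own pace and stop on an object; "force" is the grip in N (left out, the last holds). Time passes only in rows, so rows that do not move let the fingers close. It gives the time, the measured TCP pose, the force, the opening and the grip force at its end, in the units of the state.
- sense(): the state, without advancing time (a new reading comes with each control period).
- grab_frame(name): name is "side" or "top" or "wrist"; returns a dict with "pixels" (400x640x3 uint8, red, green, blue), "range_z" (400x640 float32, m along the optical axis (not along the pixel's ray), 0 where there is no reading), "camera_matrix" (3x3 intrinsics, pixels), "R" (3x3) and "t" (3): a world point X has camera coordinates R X + t. Camera axes: x right, y down, z forward; pixel columns grow to the right and rows downward; lengths in m; the calibration is good to about 2 mm. The wrist camera is an equidistant fisheye: a pixel r from the principal point sees the ray r / f radians off the axis. A picture is of the moment at which its call begins.
- finish_job(): hands the job in; it is judged then, once.
Trained networks look in the newest picture that a camera, given by its name, has taken for a name from the list of things; names that differ only in an ending like _2 or _b are one class to them, and where a whole thing is asked for, a point or a joint stands for the part that bears it (a point fixed in the world has none). Each returns a list of dicts, best first, with "score" (0 to 1); they miss things now and then, are a little off and sometimes report something else, mostly with a low value. They report only what shows in the picture. A call takes as long as a camera call. They do not tell look-alikes from the thing itself.
- masks_of(camera, thing): "region" (400x640 bool, what is visible of it) and "point" ([row, column] in pixels, amid what is visible of it).
- pinpoint(camera, thing): "point" ([row, column] in pixels: a listed point, or the origin of a listed thing).
The state is a dict: "time_s": time; "qpos": joint angles; "qd": joint speeds; "joint_efforts": joint torques, N m; "tool_pos": TCP position; "eef_rot": TCP orientation; "ft_force": force on the tool from outside, world axes, zero at the start; "moment": the same for the moment, N m; "finger_gap": opening from 0.0 (shut) to 1.0 (fully open); "grip_force": force on a finger pad.
Only numpy, scipy, OpenCV 4.12 (cv2) and the standard library are available. Lean on these libraries where they do the work, as an engineer would, in place of code of your own. Each camera call takes 0.05 s, during which the arm holds its last target. There are 200 camera calls.

TASK

These are dusty parts from a stripped brake, so first swing the extraction damper's lever to its half-open mark and keep it there whenever you handle them. Stand every piston upright in the shallow parts tray - they are brittle resin, so hold them with a light grip and set them down softly, without dropping them in or pressing them down - and put every worn brake pad in the deep scrap bin. When all are put away, swing the damper fully shut, and leave the tools and everything else where they are.

Things in the scene. Friction and masses are not known exactly. Their poses are not given: they have to be found in the camera images.
- damper (a joint): Damper lever on the duct at the left of the bench; vertical hinge through point damper_pivot. 0 = shut: lever across the duct, pointing to -y. It grows as the lever swings clockwise seen from above; 0.785 rad = half open, the middle of three white marks on the quadrant plate; 1.571 = open, lever along the duct to -x. Stops at both ends. Friction: 2 N at the grip; stays put.
- damper_pivot (a point): Point on the damper's vertical hinge axis at the height of damper_grip, 165 mm above the bench. The duct is fixed.
- damper_grip (a point): Centre of the lever's black upright round grip, diameter 24 mm, from 137 to 187 mm above the bench, 130 mm from the hinge axis. It stands on the end of the lever bar (16 mm wide, top 137 mm above the bench), which sweeps over a quadrant plate; free all round above the bar. Take it from above.
- tray: Shallow grey plastic parts tray with black rubber lining, fixed to the bench. Outside 140 mm (x) by 260 mm (y) by 30 mm high, walls and floor 5 mm. Origin under its centre on the bench, its long side is its y axis; three pistons fit in a row along y.
- bin: Deep open steel scrap bin, fixed to the bench. Outside 155 mm (x) by 270 mm (y) by 68 mm high, walls and floor 4 mm. Origin under its centre on the bench, long side its y axis. Pads may be dropped in from low above and may lie on one another.
- piston0: Brake piston: brown brittle resin cup, diameter 48 mm, 50 mm tall, about 90 g, standing hollow end up. Origin at the centre of its underside, z up. It cracks if a finger presses on it with more than 35 N, if it is pushed onto the tray with more than 30 N or if it falls 20 mm or more: grip it with 20 to 25 N, lower it slowly, let go within a few mm of the tray floor. May be absent.
- piston1: Brake piston: brown brittle resin cup, diameter 48 mm, 50 mm tall, about 90 g, standing hollow end up. Origin at the centre of its underside, z up. It cracks if a finger presses on it with more than 35 N, if it is pushed onto the tray with more than 30 N or if it falls 20 mm or more: grip it with 20 to 25 N, lower it slowly, let go within a few mm of the tray floor. May be absent.
- piston2: Brake piston: brown brittle resin cup, diameter 48 mm, 50 mm tall, about 90 g, standing hollow end up. Origin at the centre of its underside, z up. It cracks if a finger presses on it with more than 35 N, if it is pushed onto the tray with more than 30 N or if it falls 20 mm or more: grip it with 20 to 25 N, lower it slowly, let go within a few mm of the tray floor. May be absent.
- pad0: Worn brake pad: dark steel backing plate 110 by 48 by 6 mm with a 88 by 48 by 10 mm lining on top, 16 mm thick in all, about 220 g, lying flat. Origin at the centre of its underside, x along its length, z up through the lining. Grip it across its 48 mm width. May be absent.
- pad1: Worn brake pad: dark steel backing plate 110 by 48 by 6 mm with a 88 by 48 by 10 mm lining on top, 16 mm thick in all, about 220 g, lying flat. Origin at the centre of its underside, x along its length, z up through the lining. Grip it across its 48 mm width. May be absent.
- pad2: Worn brake pad: dark steel backing plate 110 by 48 by 6 mm with a 88 by 48 by 10 mm lining on top, 16 mm thick in all, about 220 g, lying flat. Origin at the centre of its underside, x along its length, z up through the lining. Grip it across its 48 mm width. May be absent.
- pad3: Worn brake pad: dark steel backing plate 110 by 48 by 6 mm with a 88 by 48 by 10 mm lining on top, 16 mm thick in all, about 220 g, lying flat. Origin at the centre of its underside, x along its length, z up through the lining. Grip it across its 48 mm width. May be absent.
- grease_tub: White round tub, diameter 70 mm, 35 mm high, origin under its centre. Leave it.
- spanner: Spanner 130 mm long, lying flat along its x. Leave it.
- wire_brush: Wire brush, wooden stock 150 mm long, 28 mm wide, 30 mm high, lying along its x. Leave it.
- screwdriver: Screwdriver 180 mm long. Leave it.
Mind the look-alikes: they are no part of the job. Leave any white look-alike of the pad3 alone.

How it is judged:
On the way, in this order (a step that is already met when the one before it is completed fails the run):
1. the damper lever stands at its half-open mark (value of joint damper between 0.685 and 0.885 rad), for 0.3 s.
2. every piston stands upright in the tray and every pad is in the bin, all let go (x of piston0 in the frame of tray between -0.055 and 0.055 m and y of piston0 in the frame of tray between -0.115 and 0.115 m and z of piston0 in the frame of tray between -0.003 and 0.015 m and angle between each of piston0, piston1, piston2's own z axis and vertical below 0.15 rad and x of piston1 in the frame of tray between -0.055 and 0.055 m and y of piston1 in the frame of tray between -0.115 and 0.115 m and z of piston1 in the frame of tray between -0.003 and 0.015 m and x of piston2 in the frame of tray between -0.055 and 0.055 m and y of piston2 in the frame of tray between -0.115 and 0.115 m and z of piston2 in the frame of tray between -0.003 and 0.015 m and x of pad0 in the frame of bin between -0.072 and 0.072 m and y of pad0 in the frame of bin between -0.13 and 0.13 m and z of pad0 in the frame of bin between -0.003 and 0.06 m and x of pad1 in the frame of bin between -0.072 and 0.072 m and y of pad1 in the frame of bin between -0.13 and 0.13 m and z of pad1 in the frame of bin between -0.003 and 0.06 m and x of pad2 in the frame of bin between -0.072 and 0.072 m and y of pad2 in the frame of bin between -0.13 and 0.13 m and z of pad2 in the frame of bin between -0.003 and 0.06 m and x of pad3 in the frame of bin between -0.072 and 0.072 m and y of pad3 in the frame of bin between -0.13 and 0.13 m and z of pad3 in the frame of bin between -0.003 and 0.06 m and linear speed of each of piston0, piston1, piston2, pad0, pad1, pad2, pad3 below 0.03 m/s and contact force between the fingers and piston0 below 0.1 N and contact force between the fingers and piston1 below 0.1 N and contact force between the fingers and piston2 below 0.1 N and contact force between the fingers and pad0 below 0.1 N and contact force between the fingers and pad1 below 0.1 N and contact force between the fingers and pad2 below 0.1 N and contact force between the fingers and pad3 below 0.1 N), for 0.3 s.
3. the damper is shut (value of joint damper below 0.07 rad), for 0.2 s.
At the end, for the whole second after the job is handed in: Every piston present stands upright (within 0.15 rad) on the floor of the tray, every pad present lies inside the bin (origin within its walls and under 60 mm above its base), all at rest, and the damper is shut (under 0.07 rad) (x of piston0 in the frame of tray between -0.055 and 0.055 m and y of piston0 in the frame of tray between -0.115 and 0.115 m and z of piston0 in the frame of tray between -0.003 and 0.015 m and angle between each of piston0, piston1, piston2's own z axis and vertical below 0.15 rad and x of piston1 in the frame of tray between -0.055 and 0.055 m and y of piston1 in the frame of tray between -0.115 and 0.115 m and z of piston1 in the frame of tray between -0.003 and 0.015 m and x of piston2 in the frame of tray between -0.055 and 0.055 m and y of piston2 in the frame of tray between -0.115 and 0.115 m and z of piston2 in the frame of tray between -0.003 and 0.015 m and x of pad0 in the frame of bin between -0.072 and 0.072 m and y of pad0 in the frame of bin between -0.13 and 0.13 m and z of pad0 in the frame of bin between -0.003 and 0.06 m and x of pad1 in the frame of bin between -0.072 and 0.072 m and y of pad1 in the frame of bin between -0.13 and 0.13 m and z of pad1 in the frame of bin between -0.003 and 0.06 m and x of pad2 in the frame of bin between -0.072 and 0.072 m and y of pad2 in the frame of bin between -0.13 and 0.13 m and z of pad2 in the frame of bin between -0.003 and 0.06 m and x of pad3 in the frame of bin between -0.072 and 0.072 m and y of pad3 in the frame of bin between -0.13 and 0.13 m and z of pad3 in the frame of bin between -0.003 and 0.06 m and linear speed of each of piston0, piston1, piston2, pad0, pad1, pad2, pad3 below 0.03 m/s and value of joint damper below 0.07 rad); the robot touches nothing.
It fails at once if a piston squeezed with more than 35 N by each finger (70 N, the fingers together) (contact force between the fingers and piston0 above 70 N or contact force between the fingers and piston1 above 70 N or contact force between the fingers and piston2 above 70 N).
It fails at once if a piston pressed or knocked onto the tray with more than 30 N (contact force between any of piston0, piston1, piston2 and tray above 30 N).
It fails at once if a piston dropped: it moves faster than 0.6 m/s out of the fingers (a fall of about 20 mm) ((linear speed of piston0 above 0.6 m/s and contact force between the fingers and piston0 below 0.1 N) or (linear speed of piston1 above 0.6 m/s and contact force between the fingers and piston1 below 0.1 N) or (linear speed of piston2 above 0.6 m/s and contact force between the fingers and piston2 below 0.1 N)).
It fails at once if a piston or pad handled while the damper is not about half open (outside 0.585 to 0.985 rad) ((contact force between the fingers and piston0 above 0.5 N or contact force between the fingers and piston1 above 0.5 N or contact force between the fingers and piston2 above 0.5 N or contact force between the fingers and pad0 above 0.5 N or contact force between the fingers and pad1 above 0.5 N or contact force between the fingers and pad2 above 0.5 N or contact force between the fingers and pad3 above 0.5 N) and (value of joint damper below 0.585 rad or value of joint damper above 0.985 rad)).
It fails at once if a tool or other bystander pushed more than 50 mm (distance of any of grease_tub, spanner, wire_brush, screwdriver from where it was at the start of the episode above 0.05 m).
Of piston0, piston1, piston2 only 2 to 3 are there at a start; the rules pass over those that are not, and their reading is None.
Of pad0, pad1, pad2, pad3 only 2 to 4 are there at a start; the rules pass over those that are not, and their reading is None.
At some moment in a run one of pad0, pad1, pad2, pad3 may be knocked a few centimetres aside while the robot is not near it.
It also fails if it takes over 210 s, if anything falls off the work surface, if the arm or the gripper's body presses on something with over 40 N, if the wrist force passes 120 N, or if a joint passes its speed limit or range.

## Working session

There is one attempt and no reset: what is moved stays moved. The work goes in short steps, Python scripts to look and compute and a tool call to move; the robot and the scene stay as the last step left them, time stands still between calls to the robot, and variables do not carry over. Pictures are saved under pics/ and viewed, at most 14 in all, crops included, and the job is handed in when it is done.

Besides the shell and the picture viewer there is one more tool, called after "Request:" by a JSON object that holds its "method" and its "body", one argument or row to a line. move_arm: Moves the arm, as the interface text tells. Its arguments: {"type":"object","properties":{"targets":{"type":"array","items":{"type":"object","properties":{"x":{"type":"number"},"y":{"type":"number"},"z":{"type":"number"},"rx":{"type":"number"},"ry":{"type":"number"},"rz":{"type":"number"}}}},"fingers":{"type":"number"},"force":{"type":"number"}},"required":["targets"]}

```bash
mkdir -p pics; ls; cat > h.py <<'E'
from plant import *
import numpy as np, cv2
from scipy.spatial.transform import Rotation as Ro
def unproj(f,r,c,z=None,d=None):
    K,R,t=f["camera_matrix"],np.array(f["R"]),np.array(f["t"])
    ray=np.array([(c-K[0][2])/K[0][0],(r-K[1][2])/K[1][1],1.0])
    o=-R.T@t; w=R.T@ray
    s=(z-o[2])/w[2] if z is not None else d
    return o+s*w
def cloud(f):
    K,R,t=f["camera_matrix"],np.array(f["R"]),np.array(f["t"])
    c,r=np.meshgrid(np.arange(640),np.arange(400)); d=f["range_z"]
    p=np.stack([(c-K[0][2])/K[0][0]*d,(r-K[1][2])/K[1][1]*d,d],-1)
    return (p-t)@R
def save(f,n): cv2.imwrite("pics/"+n,cv2.cvtColor(f["pixels"],cv2.COLOR_RGB2BGR))
E
python3 - <<'E'
from h import *
for n in("top","side"):
    f=grab_frame(n); save(f,n+"0.png"); print(n,np.round(-np.array(f["R"]).T@f["t"],3))
    P=cloud(f)
    for th in["damper_pivot","damper_grip"]:
        for d in pinpoint(n,th)[:2]:
            print(th,round(d["score"],2),np.round(d["point"]),np.round(unproj(f,*d["point"],z=.165),3))
    for th in["tray","bin","piston0","pad0","grease_tub","spanner","wire_brush","screwdriver"]:
        for d in masks_of(n,th)[:8]:
            m=d["region"]&(f["range_z"]>0)
            if m.sum()<5: continue
            p=P[m]; col=f["pixels"][m].mean(0)
            zt=np.percentile(p[:,2],90); q=p[p[:,2]>zt-.006]
            (cx,cy),(w,h),a=cv2.minAreaRect((q[:,:2]*1000).astype(np.float32))
            if w<h:w,h,a=h,w,a+90
            print(th,round(d["score"],2),np.round(d["point"]),"z",round(zt,3),"c",round(cx),round(cy),"wh",round(w),round(h),"a",round(a),"col",col.round())
print(sense())
E
```

```text
pics
top [ 0.278 -0.052  1.725]
damper_pivot 0.58 [170. 161.] [0.533 0.454 0.165]
damper_grip 0.86 [177. 204.] [0.516 0.319 0.165]
tray 0.66 [144. 361.] z 0.025 c 672 -178 wh 261 143 a 90 col [41. 39. 35.]
bin 0.76 [139. 264.] z 0.062 c 668 158 wh 274 160 a 88 col [162. 149. 144.]
piston0 0.64 [214. 243.] z 0.053 c 418 220 wh 44 43 a 179 col [86. 63. 49.]
piston0 0.47 [193. 444.] z 0.052 c 507 -448 wh 46 42 a 142 col [72. 49. 35.]
pad0 0.83 [191. 399.] z 0.021 c 512 -306 wh 88 48 a 171 col [68. 62. 57.]
pad0 0.77 [217. 377.] z 0.021 c 420 -224 wh 93 47 a 164 col [70. 64. 59.]
pad0 0.77 [169. 476.] z 0.021 c 583 -563 wh 88 50 a 48 col [212. 201. 183.]
pad0 0.74 [171. 182.] z 0.186 c 515 322 wh 23 19 a 94 col [139. 125. 117.]
pad0 0.3 [262. 209.] z 0.029 c 256 324 wh 88 24 a 3 col [54. 50. 48.]
grease_tub 0.89 [212. 288.] z 0.04 c 426 62 wh 67 60 a 2 col [219. 207. 190.]
spanner 0.64 [214. 333.] z 0.012 c 424 -83 wh 125 37 a 174 col [189. 175. 169.]
spanner 0.54 [173. 184.] z 0.186 c 515 322 wh 20 18 a 120 col [140. 127. 118.]
wire_brush 0.82 [226. 418.] z 0.035 c 395 -367 wh 145 28 a 
[... 1621 characters left out ...]
8. 130.]
{'time_s': 1.1, 'qpos': array([ 1.17789847,  0.47700109,  0.02240552,  1.5553508 , -0.0114879 ,
        1.10928744, -0.08310538]), 'qd': array([ 0.00065421, -0.00070581,  0.00154455,  0.00080882, -0.00019253,
       -0.00046363,  0.00146209]), 'joint_efforts': array([ 1.40081138e-04, -5.96329665e+01,  1.60631508e+00, -2.81544238e+01,
        1.24031195e-02,  1.51905941e-03,  1.77633081e-05]), 'tool_pos': array([ 0.18966695, -0.64785667,  0.2042281 ]), 'eef_rot': array([3.10972133e+00, 4.45798087e-01, 2.93311854e-05]), 'ft_force': array([ 0.83234322, -0.00733545,  0.88367949]), 'moment': array([0.02199125, 0.02080324, 0.01977926]), 'grip_force': 0.0, 'finger_gap': 0.9979663903211786}
```

View pics/top0.png

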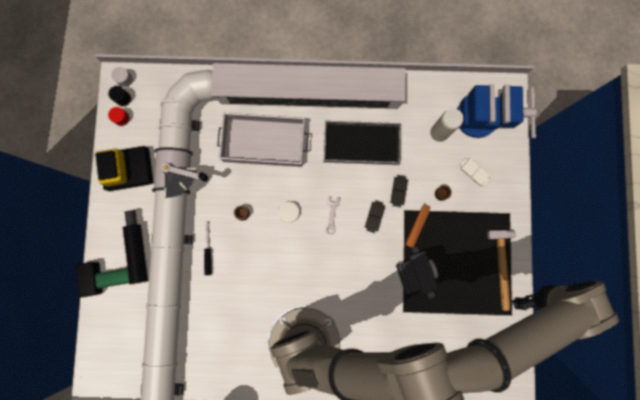

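View pics/side0.png

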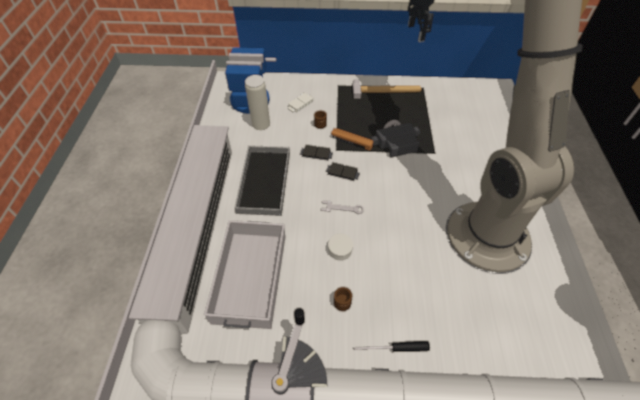

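The top view shows two pistons (214,243) and (193,444), two dark pads (191,399) and (217,377), and a white look-alike at (171,475) that stays. The wire brush (225,418), tub (212,289), spanner (214,333) and screwdriver (250,208) also stay. The arm hides part of the black mat, so I'll look there again later. Next I'll check the damper close up.

```bash
python3 - <<'E'
from h import *
a=cv2.imread("pics/top0.png")[150:210,145:225]; b=cv2.imread("pics/side0.png")[300:399,250:350]
a=cv2.resize(a,(560,420),interpolation=3); b=cv2.resize(b,(240,420) if 0 else (424,420),interpolation=3)
c=np.hstack([a[:, :376],b]); cv2.imwrite("pics/damp.png",c)
# pivot fit from heights: bar top ~0.137
for n in("top","side"):
    f=grab_frame(n);P=cloud(f);x,y,z=P[...,0],P[...,1],P[...,2]
    near=(abs(x-.53)<.1)&(y>.29)&(y<.5)
    g=near&(z>.17)&(z<.195)&(y<.36)&(abs(x-.52)<.05); print(n,"grip",P[g].mean(0).round(4),g.sum(),np.ptp(P[g],0).round(3))
    bar=near&(z>.128)&(z<.150)&(y>.33)&(y<.43); q=P[bar]; print("bar",len(q))
    for yy in np.arange(.33,.49,.02):
        k=q[abs(q[:,1]-yy)<.01]
        if len(k): print(round(yy,2),k[:,0].min().round(3),k[:,0].max().round(3),k[:,2].mean().round(3))
    hi=near&(y>.4)&(abs(x-.54)<.04); print("hub",P[hi][:,2].max(), [ (i,P[hi&(z>i)].mean(0).round(3)) for i in(.14,.15,.155)if (hi&(z>i)).any()])
E
```

```text
top grip [0.5156 0.321  0.1848] 57 [0.023 0.024 0.023]
bar 309
0.35 0.513 0.548 0.137
0.37 0.488 0.548 0.134
0.39 0.468 0.548 0.134
0.41 0.458 0.55 0.133
0.43 0.464 0.608 0.132
hub 0.15314171055331438 [(0.14, array([0.545, 0.442, 0.144])), (0.15, array([0.543, 0.45 , 0.152]))]
side grip [0.5194 0.3279 0.1847] 122 [0.022 0.023 0.018]
bar 605
0.33 0.51 0.53 0.14
0.35 0.516 0.552 0.137
0.37 0.493 0.552 0.134
0.39 0.475 0.552 0.134
0.41 0.462 0.553 0.133
0.43 0.459 0.554 0.133
hub 0.14806573351583102 [(0.14, array([0.549, 0.451, 0.143]))]
```

View pics/damp.png

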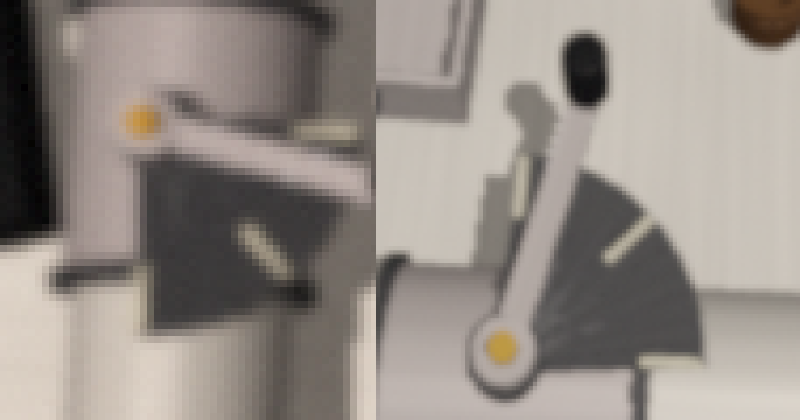

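Request:
{"method": "move_arm", "body": {
  "targets": [
    {"z": -0.6, "rz": 0.82},
    {"z": -0.6, "rz": 0.82},
    {"z": -0.6, "rz": 0.82},
    {"z": -0.6, "rz": 0.81},
    {"x": 0.95, "y": -0.95},
    {"x": 0.95, "y": -0.95},
    {"x": 0.95, "y": -0.95},
    {"x": 0.95, "y": -0.95},
    {"x": 0.95, "y": -0.95},
    {"x": 0.95, "y": -0.95},
    {"x": 0.95, "y": -0.95},
    {"x": 0.95, "y": -0.95}
  ],
  "fingers": 1,
  "force": 22
}}

```text
invalid input at $.targets[0]: expected keys x, y, z, rx, ry, rz
```

Request:
{"method": "move_arm", "body": {
  "targets": [
    {"x": 0.4, "y": -1},
    {"x": 0.4, "y": -1},
    {"x": 0.4, "y": -1},
    {"x": 0.4, "y": -1},
    {"x": 0.4, "y": -1},
    {"x": 0.4, "y": -1},
    {"x": 0.4, "y": -1},
    {"x": 0.4, "y": -1},
    {"y": -1},
    {"y": -1},
    {"y": -1},
    {"y": -1}
  ]
}}

```text
invalid input at $.targets[0]: expected keys x, y, z, rx, ry, rz
```

Request:
{"method": "move_arm", "body": {
  "targets": [
    {"y": -1},
    {"y": -1},
    {"y": -1},
    {"y": -1},
    {"y": -1},
    {"y": -1},
    {"y": -1},
    {"y": -1},
    {"y": -1},
    {"y": -1},
    {"y": -1},
    {"y": -0.5}
  ]
}}

```text
invalid input at $.targets[0]: expected keys x, y, z, rx, ry, rz
```

Request:
{"method": "move_arm", "body": {
  "targets": [
    {"x": 0, "y": 0, "z": -0.6, "rx": 0, "ry": 0, "rz": 0.82},
    {"x": 0, "y": 0, "z": -0.6, "rx": 0, "ry": 0, "rz": 0.82},
    {"x": 0, "y": 0, "z": -0.6, "rx": 0, "ry": 0, "rz": 0.82},
    {"x": 0, "y": 0, "z": -0.6, "rx": 0, "ry": 0, "rz": 0.81},
    {"x": 0.95, "y": -0.95, "z": 0, "rx": 0, "ry": 0, "rz": 0},
    {"x": 0.95, "y": -0.95, "z": 0, "rx": 0, "ry": 0, "rz": 0},
    {"x": 0.95, "y": -0.95, "z": 0, "rx": 0, "ry": 0, "rz": 0},
    {"x": 0.95, "y": -0.95, "z": 0, "rx": 0, "ry": 0, "rz": 0},
    {"x": 0.95, "y": -0.95, "z": 0, "rx": 0, "ry": 0, "rz": 0},
    {"x": 0.95, "y": -0.95, "z": 0, "rx": 0, "ry": 0, "rz": 0},
    {"x": 0.95, "y": -0.95, "z": 0, "rx": 0, "ry": 0, "rz": 0},
    {"x": 0.95, "y": -0.95, "z": 0, "rx": 0, "ry": 0, "rz": 0}
  ],
  "fingers": 1,
  "force": 22
}}

```text
time_s: 2.2
tool_pos: [0.4189, -0.4184, 0.2765]
eef_rot: [3.141, -0.001, 0.001]
ft_force: [0.6, -0.3, 0.3]
finger_gap: 0.998
grip_force: 0.0
```

Request:
{"method": "move_arm", "body": {
  "targets": [
    {"x": 0.3, "y": -1, "z": 0, "rx": 0, "ry": 0, "rz": 0},
    {"x": 0.3, "y": -1, "z": 0, "rx": 0, "ry": 0, "rz": 0},
    {"x": 0.3, "y": -1, "z": 0, "rx": 0, "ry": 0, "rz": 0},
    {"x": 0.3, "y": -1, "z": 0, "rx": 0, "ry": 0, "rz": 0},
    {"x": 0.3, "y": -1, "z": 0, "rx": 0, "ry": 0, "rz": 0},
    {"x": 0.3, "y": -1, "z": 0, "rx": 0, "ry": 0, "rz": 0},
    {"x": 0.3, "y": -1, "z": 0, "rx": 0, "ry": 0, "rz": 0},
    {"x": 0.3, "y": -1, "z": 0, "rx": 0, "ry": 0, "rz": 0},
    {"x": 0.3, "y": -1, "z": 0, "rx": 0, "ry": 0, "rz": 0},
    {"x": 0.3, "y": -1, "z": 0, "rx": 0, "ry": 0, "rz": 0},
    {"x": 0.3, "y": -1, "z": 0, "rx": 0, "ry": 0, "rz": 0},
    {"x": 0, "y": -1, "z": 0, "rx": 0, "ry": 0, "rz": 0}
  ]
}}

```text
time_s: 3.2
tool_pos: [0.5182, -0.0583, 0.2764]
eef_rot: [-3.141, 0.0, -0.002]
ft_force: [0.4, -0.0, -0.0]
finger_gap: 0.997
grip_force: 0.0
```

Request:
{"method": "move_arm", "body": {
  "targets": [
    {"x": 0, "y": -1, "z": 0, "rx": 0, "ry": 0, "rz": 0},
    {"x": 0, "y": -1, "z": 0, "rx": 0, "ry": 0, "rz": 0},
    {"x": 0, "y": -1, "z": 0, "rx": 0, "ry": 0, "rz": 0},
    {"x": 0, "y": -1, "z": 0, "rx": 0, "ry": 0, "rz": 0},
    {"x": 0, "y": -1, "z": 0, "rx": 0, "ry": 0, "rz": 0},
    {"x": 0, "y": -1, "z": 0, "rx": 0, "ry": 0, "rz": 0},
    {"x": 0, "y": -1, "z": 0, "rx": 0, "ry": 0, "rz": 0},
    {"x": 0, "y": -1, "z": 0, "rx": 0, "ry": 0, "rz": 0},
    {"x": 0, "y": -1, "z": 0, "rx": 0, "ry": 0, "rz": 0},
    {"x": 0, "y": -0.8, "z": 0, "rx": 0, "ry": 0, "rz": 0},
    {"x": 0, "y": 0, "z": 0, "rx": 0, "ry": 0, "rz": 0}
  ]
}}

```text
time_s: 4.12
tool_pos: [0.5156, 0.2404, 0.2764]
eef_rot: [-3.138, -0.011, 0.0]
ft_force: [0.2, 0.8, -0.0]
finger_gap: 0.998
grip_force: 0.0
```

```bash
cat > look.py <<'E'
from h import *
def scan(n,things,zmin=.012):
    f=grab_frame(n);P=cloud(f);print(n)
    for th in things:
        for d in masks_of(n,th)[:7]:
            m=d["region"]&(f["range_z"]>0)
            if m.sum()<5: continue
            p=P[m]; col=f["pixels"][m].mean(0)
            zt=np.percentile(p[:,2],90); q=p[p[:,2]>zt-.006]
            (cx,cy),(w,h),a=cv2.minAreaRect((q[:,:2]*1000).astype(np.float32))
            if w<h:w,h,a=h,w,a+90
            print(th,round(d["score"],2),np.round(d["point"]),"z",round(zt,3),"c",round(cx),round(cy),"wh",round(w),round(h),"a",round(a),"col",col.round())
    return f
E
python3 - <<'E'
from look import *
for n in("top","side"):
    f=scan(n,["piston0","pad0","bin","tray"]); save(f,n+"1.png")
print(sense()["tool_pos"])
E
```

```text
top
piston0 0.68 [193. 443.] z 0.054 c 504 -448 wh 44 42 a 19 col [80. 56. 41.]
pad0 0.98 [171. 474.] z 0.021 c 584 -561 wh 86 46 a 49 col [223. 214. 196.]
pad0 0.95 [190. 401.] z 0.021 c 507 -305 wh 97 47 a 172 col [74. 68. 62.]
pad0 0.83 [217. 374.] z 0.021 c 421 -226 wh 91 46 a 166 col [54. 49. 45.]
bin 0.58 [139. 267.] z 0.061 c 636 153 wh 286 222 a 88 col [141. 129. 125.]
tray 0.88 [144. 360.] z 0.025 c 673 -178 wh 261 144 a 90 col [47. 44. 41.]
tray 0.23 [193. 444.] z 0.053 c 506 -449 wh 47 44 a 134 col [98. 75. 61.]
side
piston0 0.73 [351. 294.] z 0.185 c 520 326 wh 22 21 a 141 col [155. 146. 138.]
piston0 0.56 [302. 338.] z 0.051 c 421 223 wh 48 45 a 90 col [92. 68. 48.]
pad0 0.65 [156. 325.] z 0.017 c 486 -293 wh 41 28 a 75 col [85. 81. 75.]
pad0 0.61 [172. 339.] z 0.019 c 426 -221 wh 88 51 a 163 col [64. 60. 55.]
bin 0.72 [275. 245.] z 0.064 c 670 161 wh 276 159 a 88 col [148. 140. 136.]
tray 0.58 [187. 253.] z 0.028 c 677 -17 wh 589 119 a 105 col [70. 67. 63.]
tray 0.28 [246. 342.] z 0.037 c 430 66 wh 71 66 a 90 col [197. 191. 178.]
[0.51738184 0.23321967 0.27629095]
```

View pics/top1.png

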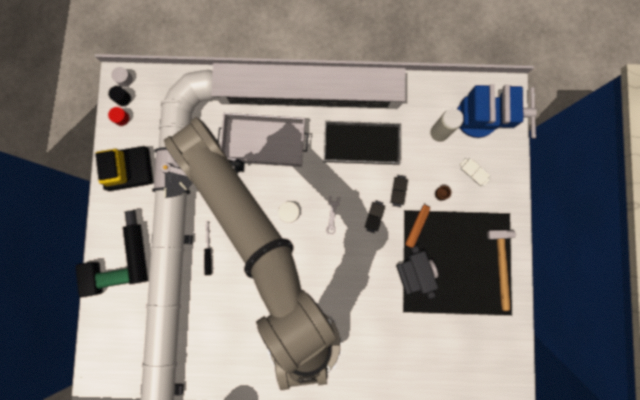

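Request:
{"method": "move_arm", "body": {
  "targets": [
    {"x": 0, "y": -1, "z": 0, "rx": 0, "ry": 0, "rz": 0},
    {"x": 0, "y": -1, "z": 0, "rx": 0, "ry": 0, "rz": 0},
    {"x": 0, "y": -1, "z": 0, "rx": 0, "ry": 0, "rz": 0},
    {"x": 0, "y": 0, "z": 0, "rx": 0, "ry": 0, "rz": 0},
    {"x": 0, "y": 0, "z": 0, "rx": 0, "ry": 0, "rz": 0},
    {"x": 0, "y": 0, "z": 0.7, "rx": 0, "ry": 0, "rz": 0},
    {"x": 0, "y": 0, "z": 0.7, "rx": 0, "ry": 0, "rz": 0},
    {"x": 0, "y": 0, "z": 0.7, "rx": 0, "ry": 0, "rz": 0},
    {"x": 0, "y": 0, "z": 0.7, "rx": 0, "ry": 0, "rz": 0},
    {"x": 0, "y": 0, "z": 0.6, "rx": 0, "ry": 0, "rz": 0},
    {"x": 0, "y": 0, "z": 0.5, "rx": 0, "ry": 0, "rz": 0},
    {"x": 0, "y": 0, "z": 0, "rx": 0, "ry": 0, "rz": 0}
  ]
}}

```text
time_s: 5.62
tool_pos: [0.5162, 0.3206, 0.1559]
eef_rot: [3.137, -0.004, -0.007]
ft_force: [-0.4, -0.4, -1.6]
finger_gap: 1.001
grip_force: 0.0
```

```bash
python3 - <<'E'
from h import *
a=cv2.imread("pics/top1.png")[200:320,365:515]; a=cv2.resize(a,(450,360),interpolation=3)
b=cv2.imread("pics/side1.png")[60:180,310:450]; b=cv2.resize(b,(350,300),interpolation=3); b=cv2.copyMakeBorder(b,0,60,0,0,0)
cv2.imwrite("pics/mat.png",np.hstack([a,b]))
f=grab_frame("side")
cv2.imwrite("pics/grip.png",cv2.cvtColor(cv2.resize(f["pixels"][260:400,220:400],(720,560),interpolation=3),4))
E
```

```text
(no output)
```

View pics/mat.png

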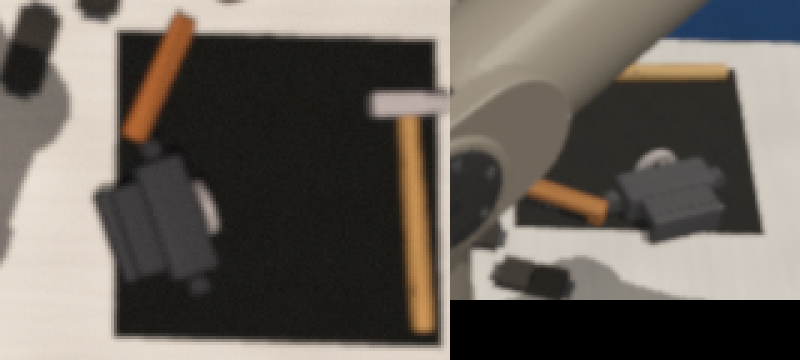

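View pics/grip.png

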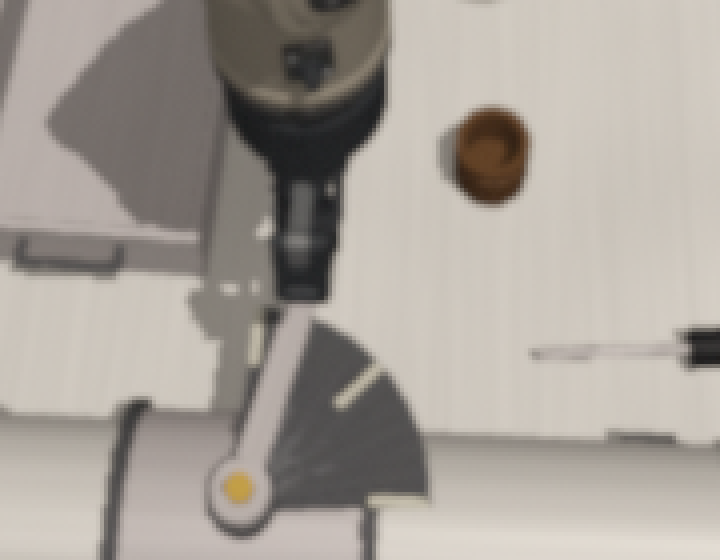

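Request:
{"method": "move_arm", "body": {
  "targets": [
    {"x": 0, "y": 0, "z": 0, "rx": 0, "ry": 0, "rz": 0},
    {"x": 0, "y": 0, "z": 0, "rx": 0, "ry": 0, "rz": 0},
    {"x": 0, "y": 0, "z": 0, "rx": 0, "ry": 0, "rz": 0},
    {"x": 0, "y": 0, "z": 0, "rx": 0, "ry": 0, "rz": 0},
    {"x": 0, "y": 0, "z": 0, "rx": 0, "ry": 0, "rz": 0},
    {"x": 0, "y": 0, "z": 0, "rx": 0, "ry": 0, "rz": 0},
    {"x": 0, "y": 0, "z": 0, "rx": 0, "ry": 0, "rz": 0},
    {"x": 0, "y": 0, "z": 0, "rx": 0, "ry": 0, "rz": 0}
  ],
  "fingers": 0,
  "force": 25
}}

```text
time_s: 6.33
tool_pos: [0.5177, 0.3243, 0.16]
eef_rot: [-3.141, 0.001, -0.002]
ft_force: [0.1, -0.4, 6.4]
finger_gap: 0.0
grip_force: 2.8
```

Request:
{"method": "move_arm", "body": {
  "targets": [
    {"x": -0.3, "y": -0.09, "z": 0, "rx": 0, "ry": 0, "rz": 0},
    {"x": -0.3, "y": -0.1, "z": 0, "rx": 0, "ry": 0, "rz": 0},
    {"x": -0.3, "y": -0.12, "z": 0, "rx": 0, "ry": 0, "rz": 0},
    {"x": -0.28, "y": -0.14, "z": 0, "rx": 0, "ry": 0, "rz": 0},
    {"x": -0.28, "y": -0.15, "z": 0, "rx": 0, "ry": 0, "rz": 0},
    {"x": -0.26, "y": -0.18, "z": 0, "rx": 0, "ry": 0, "rz": 0},
    {"x": -0.25, "y": -0.2, "z": 0, "rx": 0, "ry": 0, "rz": 0},
    {"x": -0.24, "y": -0.21, "z": 0, "rx": 0, "ry": 0, "rz": 0},
    {"x": 0, "y": 0, "z": 0, "rx": 0, "ry": 0, "rz": 0},
    {"x": 0, "y": 0, "z": 0, "rx": 0, "ry": 0, "rz": 0},
    {"x": 0, "y": 0, "z": 0, "rx": 0, "ry": 0, "rz": 0}
  ]
}}

```text
time_s: 7.25
tool_pos: [0.4503, 0.361, 0.1599]
eef_rot: [-3.14, -0.001, -0.0]
ft_force: [-1.6, 1.6, 7.3]
finger_gap: -0.001
grip_force: 3.8
```

```bash
python3 - <<'E'
from h import *
f=grab_frame("side"); print(sense()["tool_pos"])
cv2.imwrite("pics/grip2.png",cv2.cvtColor(cv2.resize(f["pixels"][260:400,220:400],(720,560),interpolation=3),4))
E
```

```text
[0.45039916 0.36088477 0.15995641]
```

View pics/grip2.png

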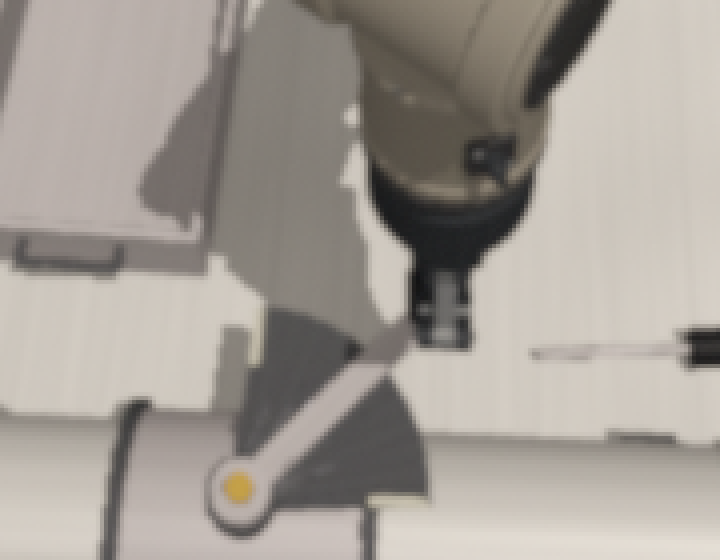

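Request:
{"method": "move_arm", "body": {
  "targets": [
    {"x": 0, "y": 0, "z": 0, "rx": 0, "ry": 0, "rz": 0},
    {"x": 0, "y": 0, "z": 0, "rx": 0, "ry": 0, "rz": 0},
    {"x": 0, "y": 0, "z": 0, "rx": 0, "ry": 0, "rz": 0},
    {"x": 0, "y": 0, "z": 0, "rx": 0, "ry": 0, "rz": 0},
    {"x": 0, "y": 0, "z": 0, "rx": 0, "ry": 0, "rz": 0},
    {"x": 0, "y": 0, "z": -0.8, "rx": 0, "ry": 0, "rz": 0},
    {"x": 0, "y": 0, "z": -0.9, "rx": 0, "ry": 0, "rz": 0},
    {"x": 0, "y": 0, "z": -0.9, "rx": 0, "ry": 0, "rz": 0},
    {"x": 0, "y": 0, "z": -0.9, "rx": 0, "ry": 0, "rz": 0},
    {"x": 0, "y": 1, "z": 0, "rx": 0, "ry": 0, "rz": 0},
    {"x": 0, "y": 1, "z": 0, "rx": 0, "ry": 0, "rz": 0},
    {"x": 0, "y": 1, "z": 0, "rx": 0, "ry": 0, "rz": 0}
  ],
  "fingers": 1
}}

```text
time_s: 8.3
tool_pos: [0.4504, 0.2687, 0.2641]
eef_rot: [3.141, 0.001, -0.0]
ft_force: [0.4, -0.4, -0.1]
finger_gap: 1.001
grip_force: 0.0
```

```bash
python3 - <<'E'
from look import *
for n in("side","top"):
    f=scan(n,["piston0"]); P=cloud(f);x,y,z=np.moveaxis(P,-1,0)
    g=(z>.165)&(z<.192)&(abs(y-.355)<.04)&(abs(x-.46)<.06)
    if g.any():
        c=P[g].mean(0); px,py=((.549,.451)if n=="side"else(.543,.45)); print(n,c.round(4),np.ptp(P[g],0).round(3),"ang",np.arctan2(px-c[0],py-c[1]))
    if n=="side": cv2.imwrite("pics/grip3.png",cv2.cvtColor(cv2.resize(f["pixels"][260:400,220:400],(720,560),interpolation=3),4))
print(sense()["tool_pos"])
E
```

```text
side
piston0 0.83 [300. 338.] z 0.051 c 421 225 wh 45 45 a 91 col [83. 59. 40.]
side [0.4595 0.3613 0.1838] [0.023 0.022 0.025] ang 0.7839784322070199
top
piston0 0.78 [194. 445.] z 0.053 c 506 -449 wh 48 42 a 119 col [81. 57. 42.]
piston0 0.71 [213. 244.] z 0.054 c 397 182 wh 134 31 a 49 col [88. 64. 48.]
[0.45089638 0.26859816 0.26392047]
```

View pics/grip3.png

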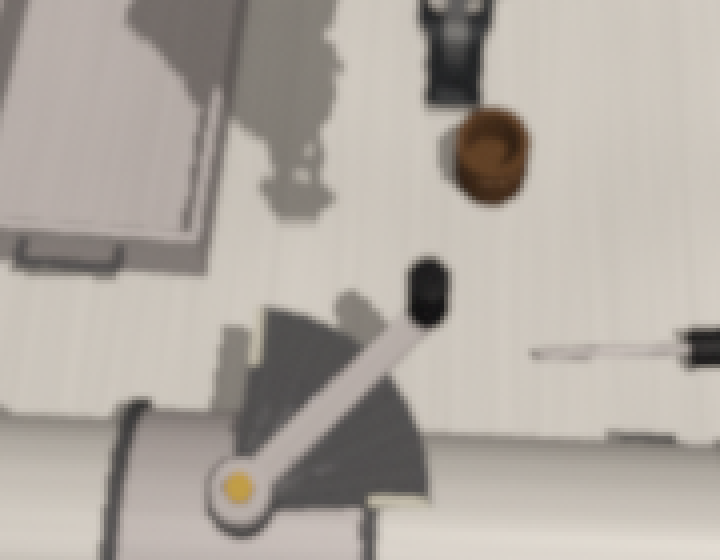

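Request:
{"method": "move_arm", "body": {
  "targets": [
    {"x": -0.5, "y": 0.75, "z": 0, "rx": 0, "ry": 0, "rz": 0},
    {"x": -0.5, "y": 0.75, "z": 0, "rx": 0, "ry": 0, "rz": 0},
    {"x": 0, "y": 0, "z": 0.7, "rx": 0, "ry": 0, "rz": 0},
    {"x": 0, "y": 0, "z": 0.9, "rx": 0, "ry": 0, "rz": 0},
    {"x": 0, "y": 0, "z": 0.9, "rx": 0, "ry": 0, "rz": 0},
    {"x": 0, "y": 0, "z": 0.9, "rx": 0, "ry": 0, "rz": 0},
    {"x": 0, "y": 0, "z": 0.8, "rx": 0, "ry": 0, "rz": 0},
    {"x": 0, "y": 0, "z": 0, "rx": 0, "ry": 0, "rz": 0},
    {"x": 0, "y": 0, "z": 0, "rx": 0, "ry": 0, "rz": 0}
  ],
  "force": 22
}}

```text
time_s: 9.25
tool_pos: [0.4198, 0.2255, 0.1375]
eef_rot: [3.141, 0.002, -0.005]
ft_force: [0.9, -0.0, 0.6]
finger_gap: 1.002
grip_force: 0.0
```

```bash
python3 - <<'E'
from h import *
f=grab_frame("wrist"); save(f,"w1.png"); g=masks_of("wrist","piston0"); print([(d["score"],d["point"],d["region"].sum()) for d in g][:2])
K=f["camera_matrix"];R=np.array(f["R"]);o=-R.T@f["t"];print(o,K)
for d in g[:1]:
    P=[]
    for r,c in np.argwhere(d["region"]):
        u=np.array([(c-K[0][2])/K[0][0],(r-K[1][2])/K[1][1]]);th=np.hypot(*u);dz=f["range_z"][r,c]
        if dz>0: P.append(R.T@(np.array([*(u/th*np.tan(th)),1])*dz)+o)
    P=np.array(P);q=P[P[:,2]>np.percentile(P[:,2],90)-.006];print(np.percentile(P[:,2],90),cv2.minAreaRect((q[:,:2]*1000).astype(np.float32)))
print(sense()["tool_pos"])
E
```

```text
[(0.93, [193.5, 316.8], np.int64(2592)), (0.26, [185.5, 619.1], np.int64(1456))]
[0.49656107 0.22555847 0.30663547] [[309.70691629   0.         316.38796165]
 [  0.         309.70691629 200.60949169]
 [  0.           0.           1.        ]]
0.05012502571282006 ((421.5320739746094, 223.15493774414062), (46.17389678955078, 46.87320327758789), 85.72366333007812)
[0.42152369 0.22610953 0.13949707]
```

View pics/w1.png

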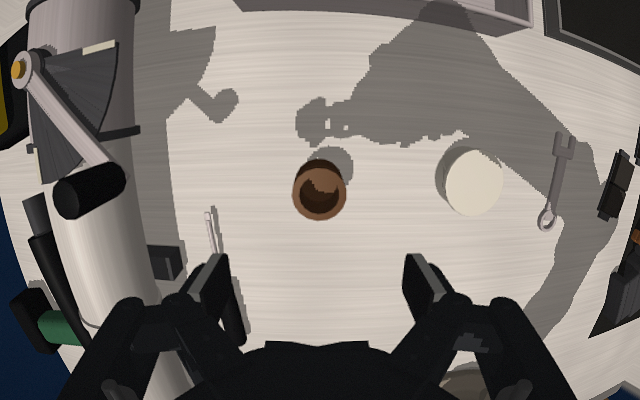

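The wrist view shows piston A at (193,317), centred between the open fingers. The lever grip is clear at the left (190,90).

Request:
{"method": "move_arm", "body": {
  "targets": [
    {"x": 0, "y": 0.1, "z": 0.7, "rx": 0, "ry": 0, "rz": 0},
    {"x": 0, "y": 0, "z": 0.8, "rx": 0, "ry": 0, "rz": 0},
    {"x": 0, "y": 0, "z": 0.8, "rx": 0, "ry": 0, "rz": 0},
    {"x": 0, "y": 0, "z": 0.7, "rx": 0, "ry": 0, "rz": 0},
    {"x": 0, "y": 0, "z": 0.5, "rx": 0, "ry": 0, "rz": 0},
    {"x": 0, "y": 0, "z": 0.4, "rx": 0, "ry": 0, "rz": 0},
    {"x": 0, "y": 0, "z": 0, "rx": 0, "ry": 0, "rz": 0},
    {"x": 0, "y": 0, "z": 0, "rx": 0, "ry": 0, "rz": 0}
  ]
}}

```text
time_s: 10.02
tool_pos: [0.4217, 0.2225, 0.0222]
eef_rot: [-3.141, 0.001, -0.002]
ft_force: [-0.1, 0.9, 0.8]
finger_gap: 0.999
grip_force: 0.0
```

Request:
{"method": "move_arm", "body": {
  "targets": [
    {"x": 0, "y": 0, "z": 0, "rx": 0, "ry": 0, "rz": 0},
    {"x": 0, "y": 0, "z": 0, "rx": 0, "ry": 0, "rz": 0},
    {"x": 0, "y": 0, "z": 0, "rx": 0, "ry": 0, "rz": 0},
    {"x": 0, "y": 0, "z": 0, "rx": 0, "ry": 0, "rz": 0},
    {"x": 0, "y": 0, "z": 0, "rx": 0, "ry": 0, "rz": 0},
    {"x": 0, "y": 0, "z": 0, "rx": 0, "ry": 0, "rz": 0},
    {"x": 0, "y": 0, "z": 0, "rx": 0, "ry": 0, "rz": 0},
    {"x": 0, "y": 0, "z": 0, "rx": 0, "ry": 0, "rz": 0}
  ],
  "fingers": 0,
  "force": 22
}}

```text
time_s: 10.68
tool_pos: [0.4229, 0.2226, 0.023]
eef_rot: [-3.14, 0.001, -0.006]
ft_force: [-0.5, -1.2, 13.3]
finger_gap: -0.001
grip_force: 6.8
```

```bash
python3 - <<'E'
from h import *
s=sense();print(s["finger_gap"],s["grip_force"],s["ft_force"],s["tool_pos"])
f=grab_frame("wrist"); save(f,"w2.png");f=grab_frame("side");print(pinpoint("side","piston0")[:2])
E
```

```text
-0.0014380960477207061 6.776401445386 [-0.46760438 -1.1648684  13.3071482 ] [0.42285184 0.22260985 0.02299346]
[{'point': [306.1, 339.8], 'score': 0.72}, {'point': [123.6, 319.4], 'score': 0.48}]
```

View pics/w2.png

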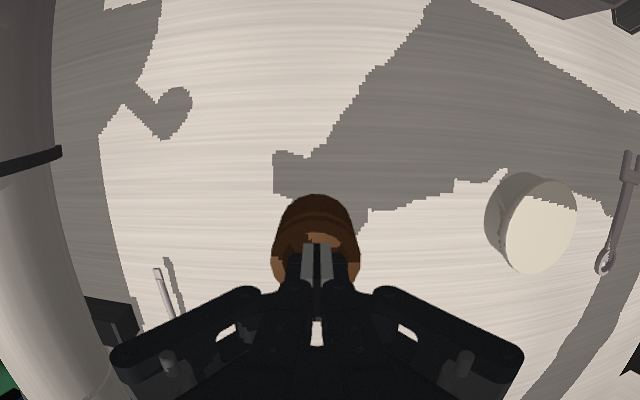

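```bash
cat >> h.py <<'E'
def fcloud(f):
    K=f["camera_matrix"];R=np.array(f["R"]);c,r=np.meshgrid(np.arange(640),np.arange(400))
    u=np.stack([(c-K[0][2])/K[0][0],(r-K[1][2])/K[1][1]],-1);th=np.linalg.norm(u,axis=-1,keepdims=True)+1e-9
    p=np.concatenate([u/th*np.tan(th),np.ones_like(th)],-1)*f["range_z"][...,None]
    return (p-f["t"])@R
E
python3 - <<'E'
from h import *
f=grab_frame("wrist");P=fcloud(f);print(P.shape,sense()["tool_pos"])
for r in range(200,340,8): print(r,[tuple(P[r,c].round(3)) for c in(290,309,326,350)])
f=grab_frame("side");P=cloud(f)
m=(abs(P[...,0]-.4225)<.03)&(abs(P[...,1]-.2226)<.03)&(P[...,2]>.02)
for z in np.arange(.03,.12,.01):
    q=P[m&(abs(P[...,2]-z)<.005)]
    if len(q):print(z.round(3),len(q),q.mean(0).round(3),np.ptp(q,0).round(3))
E
```

```text
(400, 640, 3) [0.42279692 0.22259304 0.0229478 ]
200 [(np.float64(0.44), np.float64(0.24), np.float64(-0.001)), (np.float64(0.445), np.float64(0.227), np.float64(0.016)), (np.float64(0.444), np.float64(0.217), np.float64(0.013)), (np.float64(0.439), np.float64(0.2), np.float64(-0.001))]
208 [(np.float64(0.439), np.float64(0.238), np.float64(0.015)), (np.float64(0.445), np.float64(0.226), np.float64(0.031)), (np.float64(0.445), np.float64(0.217), np.float64(0.031)), (np.float64(0.434), np.float64(0.2), np.float64(0.0))]
216 [(np.float64(0.441), np.float64(0.237), np.float64(0.033)), (np.float64(0.445), np.float64(0.226), np.float64(0.044)), (np.float64(0.444), np.float64(0.217), np.float64(0.043)), (np.float64(0.429), np.float64(0.2), np.float64(0.0))]
224 [(np.float64(0.441), np.float64(0.236), np.float64(0.047)), (np.float64(0.442), np.float64(0.226), np.float64(0.049)), (np.float64(0.443), np.float64(0.218), np.float64(0.05)), (np.float64(0.435), np.float64(0.203), np.float64(0.031))]
232 [(np.float64(0.438), np.float64(0.236), np.float64(0.05)), (np.float64(0.438), np.float64(0.22
[... 2910 characters left out ...]
, np.float64(0.219), np.float64(0.099)), (np.float64(0.439), np.float64(0.213), np.float64(0.124))]
336 [(np.float64(0.44), np.float64(0.229), np.float64(0.128)), (np.float64(0.416), np.float64(0.225), np.float64(0.101)), (np.float64(0.416), np.float64(0.219), np.float64(0.101)), (np.float64(0.439), np.float64(0.213), np.float64(0.127))]
0.03 36 [0.425 0.237 0.03 ] [0.045 0.037 0.009]
0.04 34 [0.423 0.235 0.039] [0.043 0.035 0.009]
0.05 73 [0.423 0.226 0.049] [0.047 0.04  0.008]
0.07 1 [0.415 0.228 0.072] [0. 0. 0.]
0.08 2 [0.433 0.229 0.078] [0.002 0.    0.001]
0.09 1 [0.437 0.23  0.092] [0. 0. 0.]
0.1 7 [0.434 0.242 0.103] [0.009 0.014 0.006]
0.11 14 [0.427 0.245 0.11 ] [0.03  0.015 0.008]
```

Request:
{"method": "move_arm", "body": {
  "targets": [
    {"x": 0, "y": 0, "z": -0.1, "rx": 0, "ry": 0, "rz": 0},
    {"x": 0, "y": 0, "z": -0.15, "rx": 0, "ry": 0, "rz": 0},
    {"x": 0, "y": 0, "z": -0.15, "rx": 0, "ry": 0, "rz": 0},
    {"x": 0, "y": 0, "z": 0, "rx": 0, "ry": 0, "rz": 0},
    {"x": 0, "y": 0, "z": 0, "rx": 0, "ry": 0, "rz": 0}
  ]
}}

```text
time_s: 11.35
tool_pos: [0.421, 0.2218, 0.0335]
eef_rot: [-3.141, 0.001, -0.001]
ft_force: [-0.1, 0.6, -0.2]
finger_gap: -0.0
grip_force: 0.0
```

```bash
python3 - <<'E'
from h import *
f=grab_frame("wrist");save(f,"w3.png");P=fcloud(f);print(sense()["tool_pos"])
for r in range(190,300,5): print(r,[P[r,c].round(3) for c in(309,326)])
E
```

```text
[0.4208372  0.22167643 0.03322731]
190 [array([0.445, 0.226, 0.012]), array([0.443, 0.215, 0.006])]
195 [array([0.444, 0.226, 0.021]), array([0.444, 0.216, 0.02 ])]
200 [array([0.445, 0.226, 0.033]), array([0.444, 0.216, 0.03 ])]
205 [array([0.443, 0.226, 0.037]), array([0.443, 0.216, 0.038])]
210 [array([0.445, 0.225, 0.051]), array([0.444, 0.216, 0.047])]
215 [array([0.442, 0.225, 0.05 ]), array([0.442, 0.217, 0.049])]
220 [array([0.439, 0.225, 0.049]), array([0.439, 0.216, 0.049])]
225 [array([0.422, 0.226, 0.014]), array([0.421, 0.215, 0.013])]
230 [array([0.419, 0.226, 0.015]), array([0.418, 0.215, 0.013])]
235 [array([0.414, 0.227, 0.014]), array([0.414, 0.215, 0.013])]
240 [array([0.411, 0.227, 0.013]), array([0.411, 0.215, 0.014])]
245 [array([0.432, 0.225, 0.067]), array([0.432, 0.217, 0.066])]
250 [array([0.433, 0.225, 0.073]), array([0.433, 0.217, 0.073])]
255 [array([0.432, 0.225, 0.076]), array([0.432, 0.217, 0.077])]
260 [array([0.432, 0.225, 0.082]), array([0.432, 0.217, 0.081])]
265 [array([0.432, 0.225, 0.086]), array([0.433, 0.218, 0.088])]
270 [array([0.433, 0.225, 0.092]), array([0.432, 0.218, 0.091])]
275 [array([0.432, 0.225, 0.095]), array([0.433, 0.218, 0.096])]
280 [array([0.432, 0.225, 0.098]), array([0.434, 0.218, 0.101])]
285 [array([0.434, 0.224, 0.105]), array([0.434, 0.218, 0.105])]
290 [array([0.434, 0.224, 0.108]), array([0.433, 0.218, 0.108])]
295 [array([0.433, 0.224, 0.11 ]), array([0.434, 0.218, 0.112])]
```

View pics/w3.png

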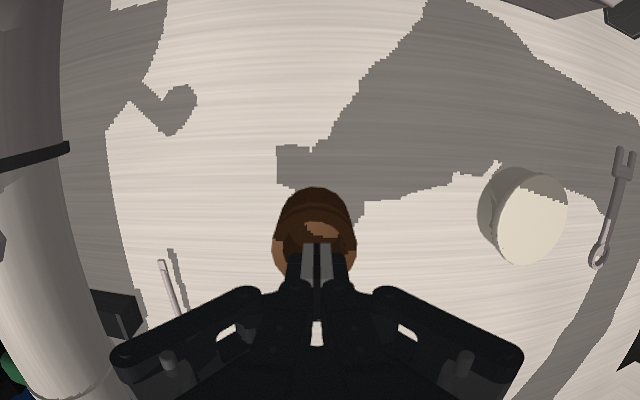

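The closed fingertips show at (245,317), above the rim, not beside it. By depth they stand about 28 mm above the reported TCP, so the true tool sits about 39 mm higher than `tool_pos` says. The piston hasn't moved. I'll apply this correction and go 39 mm lower.

Request:
{"method": "move_arm", "body": {
  "targets": [
    {"x": 0, "y": 0, "z": -0.3, "rx": 0, "ry": 0, "rz": 0},
    {"x": 0, "y": 0, "z": 0, "rx": 0, "ry": 0, "rz": 0},
    {"x": 0, "y": 0, "z": 0, "rx": 0, "ry": 0, "rz": 0},
    {"x": 0, "y": 0, "z": 0, "rx": 0, "ry": 0, "rz": 0},
    {"x": 0, "y": 0, "z": 0, "rx": 0, "ry": 0, "rz": 0},
    {"x": 0, "y": 0, "z": 0, "rx": 0, "ry": 0, "rz": 0},
    {"x": 0, "y": 0, "z": 0, "rx": 0, "ry": 0, "rz": 0},
    {"x": 0, "y": 0, "z": 0, "rx": 0, "ry": 0, "rz": 0}
  ],
  "fingers": 1
}}

```text
time_s: 12.07
tool_pos: [0.4208, 0.2217, 0.0421]
eef_rot: [3.141, -0.001, -0.0]
ft_force: [-0.5, 0.6, 0.0]
finger_gap: 0.999
grip_force: 0.0
```

Request:
{"method": "move_arm", "body": {
  "targets": [
    {"x": 0, "y": 0, "z": 0.3, "rx": 0, "ry": 0, "rz": 0},
    {"x": 0, "y": 0, "z": 0.4, "rx": 0, "ry": 0, "rz": 0},
    {"x": 0, "y": 0, "z": 0.4, "rx": 0, "ry": 0, "rz": 0},
    {"x": 0, "y": 0, "z": 0.3, "rx": 0, "ry": 0, "rz": 0},
    {"x": 0, "y": 0, "z": 0.2, "rx": 0, "ry": 0, "rz": 0},
    {"x": 0, "y": 0, "z": 0.2, "rx": 0, "ry": 0, "rz": 0},
    {"x": 0, "y": 0, "z": 0.1, "rx": 0, "ry": 0, "rz": 0},
    {"x": 0, "y": 0, "z": 0, "rx": 0, "ry": 0, "rz": 0},
    {"x": 0, "y": 0, "z": 0, "rx": 0, "ry": 0, "rz": 0}
  ]
}}

```text
time_s: 12.82
tool_pos: [0.421, 0.2218, -0.0147]
eef_rot: [-3.142, 0.001, -0.0]
ft_force: [-0.3, 0.6, 0.5]
finger_gap: 1.001
grip_force: 0.0
```

```bash
python3 - <<'E'
from h import *
f=grab_frame("wrist");P=fcloud(f);s=sense();print(s["tool_pos"],s["ft_force"])
z=P[...,2]; x,y=P[...,0],P[...,1]
# finger: points in front face near x .434
for lo,hi in((.15,.2225),(.2225,.3)):
    m=(abs(x-.432)<.006)&(y>lo)&(y<hi)&(z>.005)&(abs(y-.2225)>.026)
    q=P[m]; k=q[np.argsort(q[:,2])[:12]]; print(len(q),k[::3].round(3))
E
```

```text
[ 0.4211321   0.22195866 -0.01452688] [-0.56372877 -0.20909785  0.75806735]
8739 [[0.428 0.179 0.025]
 [0.429 0.179 0.026]
 [0.428 0.179 0.026]
 [0.427 0.179 0.026]]
8630 [[0.43  0.265 0.025]
 [0.427 0.265 0.027]
 [0.428 0.264 0.027]
 [0.43  0.264 0.027]]
```

Request:
{"method": "move_arm", "body": {
  "targets": [
    {"x": 0, "y": 0, "z": 0, "rx": 0, "ry": 0, "rz": 0},
    {"x": 0, "y": 0, "z": 0, "rx": 0, "ry": 0, "rz": 0},
    {"x": 0, "y": 0, "z": 0, "rx": 0, "ry": 0, "rz": 0},
    {"x": 0, "y": 0, "z": 0, "rx": 0, "ry": 0, "rz": 0},
    {"x": 0, "y": 0, "z": 0, "rx": 0, "ry": 0, "rz": 0},
    {"x": 0, "y": 0, "z": 0, "rx": 0, "ry": 0, "rz": 0},
    {"x": 0, "y": 0, "z": 0, "rx": 0, "ry": 0, "rz": 0}
  ],
  "fingers": 0,
  "force": 22
}}

```text
time_s: 13.45
tool_pos: [0.4211, 0.2219, -0.0144]
eef_rot: [-3.141, 0.001, -0.001]
ft_force: [-0.6, -0.7, 5.8]
finger_gap: 0.555
grip_force: 22.4
```

Request:
{"method": "move_arm", "body": {
  "targets": [
    {"x": 0, "y": 0, "z": -0.4, "rx": 0, "ry": 0, "rz": 0},
    {"x": 0, "y": 0, "z": -0.9, "rx": 0, "ry": 0, "rz": 0},
    {"x": 0, "y": 0, "z": -1, "rx": 0, "ry": 0, "rz": 0},
    {"x": 0, "y": 0, "z": -1, "rx": 0, "ry": 0, "rz": 0},
    {"x": 0, "y": 0, "z": -0.9, "rx": 0, "ry": 0, "rz": 0},
    {"x": 0.3, "y": 0.46, "z": 0, "rx": 0, "ry": 0, "rz": 0},
    {"x": 0.6, "y": 0.9, "z": 0, "rx": 0, "ry": 0, "rz": 0},
    {"x": 0.7, "y": 0.95, "z": 0, "rx": 0, "ry": 0, "rz": 0},
    {"x": 0.7, "y": 0.95, "z": 0, "rx": 0, "ry": 0, "rz": 0},
    {"x": 0.7, "y": 0.95, "z": 0, "rx": 0, "ry": 0, "rz": 0},
    {"x": 0.7, "y": 0.95, "z": 0, "rx": 0, "ry": 0, "rz": 0},
    {"x": 0.7, "y": 0.95, "z": 0, "rx": 0, "ry": 0, "rz": 0}
  ]
}}

```text
time_s: 14.45
tool_pos: [0.5532, 0.0366, 0.111]
eef_rot: [3.141, -0.001, -0.001]
ft_force: [1.0, -0.1, -1.0]
finger_gap: 0.555
grip_force: 23.1
```

Request:
{"method": "move_arm", "body": {
  "targets": [
    {"x": 0.7, "y": 0.95, "z": 0, "rx": 0, "ry": 0, "rz": 0},
    {"x": 0.7, "y": 0.95, "z": 0, "rx": 0, "ry": 0, "rz": 0},
    {"x": 0.7, "y": 0.95, "z": 0, "rx": 0, "ry": 0, "rz": 0},
    {"x": 0.7, "y": 0.95, "z": 0, "rx": 0, "ry": 0, "rz": 0},
    {"x": 0.7, "y": 0.95, "z": 0, "rx": 0, "ry": 0, "rz": 0},
    {"x": 0.4, "y": 0.6, "z": 0, "rx": 0, "ry": 0, "rz": 0},
    {"x": 0.15, "y": 0.1, "z": 0, "rx": 0, "ry": 0, "rz": 0},
    {"x": 0, "y": 0, "z": 0, "rx": 0, "ry": 0, "rz": 0},
    {"x": 0, "y": 0, "z": 0, "rx": 0, "ry": 0, "rz": 0}
  ]
}}

```text
time_s: 15.2
tool_pos: [0.6735, -0.124, 0.1105]
eef_rot: [-3.14, -0.0, 0.002]
ft_force: [0.2, 1.2, -1.6]
finger_gap: 0.558
grip_force: 23.1
```

```bash
python3 - <<'E'
from look import *
s=sense();print(s["tool_pos"],s["finger_gap"],s["grip_force"])
f=grab_frame("wrist");P=fcloud(f)
x,y,z=np.moveaxis(P,-1,0)
m=(abs(x-.71)<.02)&(abs(y+.22)<.03);print("floor",np.percentile(z[m],[20,50,80]))
m=(z<.015)&(z>.002)&(abs(x-.674)<.09)&(abs(y+.177)<.15);print(np.percentile(x[m],[1,99]),np.percentile(y[m],[1,99]))
m=(z<.034)&(z>.026)&(abs(x-.674)<.1)&(abs(y+.177)<.15);print(np.percentile(x[m],[1,99]),np.percentile(y[m],[1,99]))
m=(abs(x-s["tool_pos"][0])<.03)&(abs(y-s["tool_pos"][1])<.03)&(z<.2)&(z>.04);print("piston zs",np.percentile(z[m],[1,5,50]))
scan("top",["tray"])
E
```

```text
[ 0.67346769 -0.12401623  0.11054198] 0.5578073147873406 23.11938464641571
floor [0.00485815 0.00543458 0.00601999]
[0.60928081 0.737763  ] [-0.29929945 -0.04945675]
[0.60511901 0.74518373] [-0.30355563 -0.04449422]
piston zs [0.12954358 0.13799075 0.16828298]
top
tray 0.95 [146. 381.] z 0.029 c 618 -177 wh 260 246 a 90 col [43. 40. 37.]
```

Request:
{"method": "move_arm", "body": {
  "targets": [
    {"x": 0, "y": 0, "z": 0.5, "rx": 0, "ry": 0, "rz": 0},
    {"x": 0, "y": 0, "z": 0.7, "rx": 0, "ry": 0, "rz": 0},
    {"x": 0, "y": 0, "z": 0.7, "rx": 0, "ry": 0, "rz": 0},
    {"x": 0, "y": 0, "z": 0.5, "rx": 0, "ry": 0, "rz": 0},
    {"x": 0, "y": 0, "z": 0.4, "rx": 0, "ry": 0, "rz": 0},
    {"x": 0, "y": 0, "z": 0.3, "rx": 0, "ry": 0, "rz": 0},
    {"x": 0, "y": 0, "z": 0.2, "rx": 0, "ry": 0, "rz": 0},
    {"x": 0, "y": 0, "z": 0.2, "rx": 0, "ry": 0, "rz": 0},
    {"x": 0, "y": 0, "z": 0.15, "rx": 0, "ry": 0, "rz": 0},
    {"x": 0, "y": 0, "z": 0.1, "rx": 0, "ry": 0, "rz": 0},
    {"x": 0, "y": 0, "z": 0, "rx": 0, "ry": 0, "rz": 0},
    {"x": 0, "y": 0, "z": 0, "rx": 0, "ry": 0, "rz": 0}
  ]
}}

```text
time_s: 16.35
tool_pos: [0.6744, -0.1253, -0.001]
eef_rot: [3.142, -0.001, 0.001]
ft_force: [-0.5, 0.1, -0.7]
finger_gap: 0.555
grip_force: 23.1
```

Request:
{"method": "move_arm", "body": {
  "targets": [
    {"x": 0, "y": 0, "z": 0.05, "rx": 0, "ry": 0, "rz": 0},
    {"x": 0, "y": 0, "z": 0.03, "rx": 0, "ry": 0, "rz": 0},
    {"x": 0, "y": 0, "z": 0.03, "rx": 0, "ry": 0, "rz": 0},
    {"x": 0, "y": 0, "z": 0, "rx": 0, "ry": 0, "rz": 0},
    {"x": 0, "y": 0, "z": 0, "rx": 0, "ry": 0, "rz": 0}
  ]
}}

```text
time_s: 16.77
tool_pos: [0.6742, -0.1252, -0.0046]
eef_rot: [3.142, -0.001, 0.0]
ft_force: [-0.3, 0.8, -0.9]
finger_gap: 0.559
grip_force: 23.1
```

Request:
{"method": "move_arm", "body": {
  "targets": [
    {"x": 0, "y": 0, "z": 0.03, "rx": 0, "ry": 0, "rz": 0},
    {"x": 0, "y": 0, "z": 0.03, "rx": 0, "ry": 0, "rz": 0},
    {"x": 0, "y": 0, "z": 0.03, "rx": 0, "ry": 0, "rz": 0},
    {"x": 0, "y": 0, "z": 0, "rx": 0, "ry": 0, "rz": 0},
    {"x": 0, "y": 0, "z": 0, "rx": 0, "ry": 0, "rz": 0}
  ]
}}

```text
time_s: 17.18
tool_pos: [0.6741, -0.1252, -0.0074]
eef_rot: [-3.142, 0.001, 0.0]
ft_force: [-0.3, -0.1, -0.5]
finger_gap: 0.553
grip_force: 23.1
```

Request:
{"method": "move_arm", "body": {
  "targets": [
    {"x": 0, "y": 0, "z": 0, "rx": 0, "ry": 0, "rz": 0},
    {"x": 0, "y": 0, "z": 0, "rx": 0, "ry": 0, "rz": 0},
    {"x": 0, "y": 0, "z": 0, "rx": 0, "ry": 0, "rz": 0},
    {"x": 0, "y": 0, "z": 0, "rx": 0, "ry": 0, "rz": 0},
    {"x": 0, "y": 0, "z": 0, "rx": 0, "ry": 0, "rz": 0},
    {"x": 0, "y": 0, "z": 0, "rx": 0, "ry": 0, "rz": 0}
  ],
  "fingers": 0.85
}}

```text
time_s: 17.68
tool_pos: [0.6742, -0.1252, -0.0072]
eef_rot: [3.142, -0.001, 0.0]
ft_force: [0.9, -0.4, 0.6]
finger_gap: 0.851
grip_force: 0.0
```

Request:
{"method": "move_arm", "body": {
  "targets": [
    {"x": 0, "y": 0, "z": -0.3, "rx": 0, "ry": 0, "rz": 0},
    {"x": 0, "y": 0, "z": -0.9, "rx": 0, "ry": 0, "rz": 0},
    {"x": 0, "y": 0, "z": -1, "rx": 0, "ry": 0, "rz": 0},
    {"x": 0, "y": 0, "z": -1, "rx": 0, "ry": 0, "rz": 0},
    {"x": 0, "y": 0, "z": -1, "rx": 0, "ry": 0, "rz": 0},
    {"x": -0.78, "y": 0.85, "z": 0, "rx": 0, "ry": 0, "rz": 0.3},
    {"x": -0.78, "y": 0.85, "z": 0, "rx": 0, "ry": 0, "rz": 0.3},
    {"x": -0.78, "y": 0.85, "z": 0, "rx": 0, "ry": 0, "rz": 0.3},
    {"x": -0.78, "y": 0.85, "z": 0, "rx": 0, "ry": 0, "rz": 0.3},
    {"x": -0.78, "y": 0.85, "z": 0, "rx": 0, "ry": 0, "rz": 0.2},
    {"x": -0.78, "y": 0.85, "z": 0, "rx": 0, "ry": 0, "rz": 0.2},
    {"x": -0.5, "y": 0.6, "z": 0, "rx": 0, "ry": 0, "rz": 0}
  ],
  "fingers": 1
}}

```text
time_s: 18.68
tool_pos: [0.5039, -0.2872, 0.1194]
eef_rot: [3.132, -0.226, -0.001]
ft_force: [-0.0, -1.2, 0.4]
finger_gap: 0.999
grip_force: 0.0
```

```bash
cat > wl.py <<'E'
from h import *
import sys
for _ in range(2): f=grab_frame("wrist")
P=fcloud(f);s=sense();r=Ro.from_rotvec(s["eef_rot"]).as_matrix();print(s["time_s"],s["tool_pos"].round(4),"yaw",np.degrees(np.arctan2(r[1,0],r[0,0])).round(1),s["finger_gap"].round(3))
for th in sys.argv[1:]:
    for d in masks_of("wrist",th)[:4]:
        p=P[d["region"]&(f["range_z"]>0)]
        if len(p)<30: continue
        zt=np.percentile(p[:,2],90);q=p[p[:,2]>zt-.006]
        (cx,cy),(w,h),a=cv2.minAreaRect((q[:,:2]*1000).astype(np.float32))
        if w<h:w,h,a=h,w,a+90
        print(th,round(d["score"],2),np.round(d["point"]),"z",zt.round(3),"c",round(cx,1),round(cy,1),"wh",round(w),round(h),"a",round(a,1),f["pixels"][d["region"]].mean(0).round())
E
python3 wl.py piston0 pad0
```

```text
Traceback (most recent call last):
  File "wl.py", line 4, in <module>
    P=fcloud(f);s=sense();r=Ro.from_rotvec(s["eef_rot"]).as_matrix();print(s["time_s"],s["tool_pos"].round(4),"yaw",np.degrees(np.arctan2(r[1,0],r[0,0])).round(1),s["finger_gap"].round(3))
                                                                                                                                                                   ^^^^^^^^^^^^^^^^^^^^^
AttributeError: 'float' object has no attribute 'round'
```

```bash
sed -i 's/s\["finger_gap"\].round(3)/round(s["finger_gap"],3)/' wl.py; python3 wl.py piston0 pad0
```

```text
18.8833 [ 0.5069 -0.2849  0.1195] yaw -8.1 1.0
piston0 0.85 [ 50. 116.] z 0.055 c 673.2 -125.6 wh 48 47 a 68.2 [60. 39. 25.]
piston0 0.81 [170. 482.] z 0.05 c 508.1 -445.9 wh 48 47 a 81.5 [74. 50. 34.]
pad0 0.71 [265. 268.] z 0.016 c 425.4 -223.1 wh 89 49 a 164.3 [92. 86. 80.]
pad0 0.69 [174. 330.] z 0.016 c 514.8 -304.0 wh 87 48 a 171.3 [91. 85. 79.]
pad0 0.56 [ 85. 549.] z 0.017 c 586.4 -559.6 wh 89 49 a 48.7 [223. 217. 205.]
```

Request:
{"method": "move_arm", "body": {
  "targets": [
    {"x": 0.35, "y": 0.59, "z": 0, "rx": 0, "ry": 0, "rz": 0.1},
    {"x": 0, "y": 0, "z": 0.6, "rx": 0, "ry": 0, "rz": 0},
    {"x": 0, "y": 0, "z": 0.9, "rx": 0, "ry": 0, "rz": 0},
    {"x": 0, "y": 0, "z": 0.9, "rx": 0, "ry": 0, "rz": 0},
    {"x": 0, "y": 0, "z": 0.9, "rx": 0, "ry": 0, "rz": 0},
    {"x": 0, "y": 0, "z": 0.8, "rx": 0, "ry": 0, "rz": 0},
    {"x": 0, "y": 0, "z": 0.5, "rx": 0, "ry": 0, "rz": 0},
    {"x": 0, "y": 0, "z": 0.3, "rx": 0, "ry": 0, "rz": 0},
    {"x": 0, "y": 0, "z": 0, "rx": 0, "ry": 0, "rz": 0},
    {"x": 0, "y": 0, "z": 0, "rx": 0, "ry": 0, "rz": 0}
  ]
}}

```text
time_s: 19.82
tool_pos: [0.5158, -0.3026, -0.0281]
eef_rot: [-3.133, 0.231, -0.001]
ft_force: [0.3, 0.1, -0.1]
finger_gap: 1.002
grip_force: 0.0
```

Request:
{"method": "move_arm", "body": {
  "targets": [
    {"x": 0, "y": 0, "z": 0, "rx": 0, "ry": 0, "rz": 0},
    {"x": 0, "y": 0, "z": 0, "rx": 0, "ry": 0, "rz": 0},
    {"x": 0, "y": 0, "z": 0, "rx": 0, "ry": 0, "rz": 0},
    {"x": 0, "y": 0, "z": 0, "rx": 0, "ry": 0, "rz": 0},
    {"x": 0, "y": 0, "z": 0, "rx": 0, "ry": 0, "rz": 0},
    {"x": 0, "y": 0, "z": 0, "rx": 0, "ry": 0, "rz": 0},
    {"x": 0, "y": 0, "z": 0, "rx": 0, "ry": 0, "rz": 0}
  ],
  "fingers": 0,
  "force": 45
}}

```text
time_s: 20.4
tool_pos: [0.5158, -0.3039, -0.027]
eef_rot: [3.132, -0.234, 0.003]
ft_force: [-0.6, 0.6, 6.0]
finger_gap: 0.551
grip_force: 47.6
```

Request:
{"method": "move_arm", "body": {
  "targets": [
    {"x": 0, "y": 0, "z": -0.5, "rx": 0, "ry": 0, "rz": 0},
    {"x": 0, "y": 0, "z": -1, "rx": 0, "ry": 0, "rz": -0.35},
    {"x": 0, "y": 0, "z": -1, "rx": 0, "ry": 0, "rz": -0.35},
    {"x": 0, "y": 0, "z": -1, "rx": 0, "ry": 0, "rz": -0.35},
    {"x": 0, "y": 0, "z": -1, "rx": 0, "ry": 0, "rz": -0.35},
    {"x": 0, "y": 0, "z": -1, "rx": 0, "ry": 0, "rz": -0.34},
    {"x": 0.3, "y": -0.5, "z": 0, "rx": 0, "ry": 0, "rz": 0},
    {"x": 0.3, "y": -1, "z": 0, "rx": 0, "ry": 0, "rz": 0},
    {"x": 0.3, "y": -1, "z": 0, "rx": 0, "ry": 0, "rz": 0},
    {"x": 0.3, "y": -1, "z": 0, "rx": 0, "ry": 0, "rz": 0},
    {"x": 0.3, "y": -1, "z": 0, "rx": 0, "ry": 0, "rz": 0},
    {"x": 0.3, "y": -1, "z": 0, "rx": 0, "ry": 0, "rz": 0}
  ]
}}

```text
time_s: 21.4
tool_pos: [0.568, -0.137, 0.1367]
eef_rot: [3.141, 0.004, -0.001]
ft_force: [0.5, 0.0, -2.3]
finger_gap: 0.551
grip_force: 47.3
```

Request:
{"method": "move_arm", "body": {
  "targets": [
    {"x": 0.3, "y": -1, "z": 0, "rx": 0, "ry": 0, "rz": 0},
    {"x": 0.3, "y": -1, "z": 0, "rx": 0, "ry": 0, "rz": 0},
    {"x": 0.3, "y": -1, "z": 0, "rx": 0, "ry": 0, "rz": 0},
    {"x": 0.3, "y": -1, "z": 0, "rx": 0, "ry": 0, "rz": 0},
    {"x": 0.3, "y": -1, "z": 0, "rx": 0, "ry": 0, "rz": 0},
    {"x": 0.3, "y": -1, "z": 0, "rx": 0, "ry": 0, "rz": 0},
    {"x": 0.3, "y": -1, "z": 0, "rx": 0, "ry": 0, "rz": 0},
    {"x": 0.3, "y": -1, "z": 0, "rx": 0, "ry": 0, "rz": 0},
    {"x": 0.3, "y": -1, "z": 0, "rx": 0, "ry": 0, "rz": 0},
    {"x": 0.3, "y": -1, "z": 0, "rx": 0, "ry": 0, "rz": 0},
    {"x": 0.3, "y": -0.9, "z": 0, "rx": 0, "ry": 0, "rz": 0},
    {"x": 0, "y": -0.4, "z": 0, "rx": 0, "ry": 0, "rz": 0}
  ]
}}

```text
time_s: 22.4
tool_pos: [0.6664, 0.2064, 0.1365]
eef_rot: [-3.138, -0.011, -0.0]
ft_force: [-0.9, 0.5, -1.8]
finger_gap: 0.549
grip_force: 47.3
```

Request:
{"method": "move_arm", "body": {
  "targets": [
    {"x": 0, "y": 0, "z": 0, "rx": 0, "ry": 0, "rz": 0},
    {"x": 0, "y": 0, "z": 0, "rx": 0, "ry": 0, "rz": 0}
  ]
}}

```text
time_s: 22.57
tool_pos: [0.6656, 0.2011, 0.1362]
eef_rot: [3.141, 0.007, -0.002]
ft_force: [0.0, -0.2, -2.9]
finger_gap: 0.548
grip_force: 47.3
```

```bash
python3 - <<'E'
from look import *
s=sense();print(s["time_s"],s["tool_pos"],s["finger_gap"],s["grip_force"])
f=grab_frame("wrist");P=fcloud(f);x,y,z=np.moveaxis(P,-1,0)
m=(z<.072)&(z>.062)&(x>.55)&(x<.8)&(y<.33)&(y>0);print(np.percentile(x[m],[1,99]),np.percentile(y[m],[1,99]))
E
python3 wl.py piston0 pad0 bin
```

```text
22.5667 [0.66558724 0.20113781 0.13616095] 0.5477615381690482 47.30428397655487
[0.58935681 0.79911575] [0.02026657 0.29920511]
22.7167 [0.6665 0.1982 0.1365] yaw 0.0 0.552
piston0 0.83 [188. 580.] z 0.055 c 674.2 -124.3 wh 48 47 a 61.7 [63. 41. 26.]
piston0 0.6 [275. 637.] z 0.015 c 499.0 -426.1 wh 29 8 a 23.0 [49. 30. 18.]
pad0 0.9 [326. 564.] z 0.016 c 425.8 -220.0 wh 89 48 a 164.9 [44. 41. 38.]
pad0 0.9 [249. 312.] z 0.179 c 665.6 198.3 wh 88 48 a 180.0 [56. 52. 49.]
bin 0.63 [169. 383.] z 0.066 c 669.5 161.7 wh 274 158 a 87.9 [163. 155. 152.]
```

Request:
{"method": "move_arm", "body": {
  "targets": [
    {"x": 0.05, "y": 0, "z": 0.6, "rx": 0, "ry": 0, "rz": 0},
    {"x": 0, "y": 0, "z": 0.9, "rx": 0, "ry": 0, "rz": 0},
    {"x": 0, "y": 0, "z": 0.9, "rx": 0, "ry": 0, "rz": 0},
    {"x": 0, "y": 0, "z": 0.9, "rx": 0, "ry": 0, "rz": 0},
    {"x": 0, "y": 0, "z": 0.7, "rx": 0, "ry": 0, "rz": 0},
    {"x": 0, "y": 0, "z": 0.4, "rx": 0, "ry": 0, "rz": 0},
    {"x": 0, "y": 0, "z": 0.2, "rx": 0, "ry": 0, "rz": 0},
    {"x": 0, "y": 0, "z": 0, "rx": 0, "ry": 0, "rz": 0}
  ]
}}

```text
time_s: 23.53
tool_pos: [0.6674, 0.2005, -0.0022]
eef_rot: [3.141, 0.004, -0.002]
ft_force: [-0.5, -0.0, -2.0]
finger_gap: 0.551
grip_force: 47.2
```

Request:
{"method": "move_arm", "body": {
  "targets": [
    {"x": 0, "y": 0, "z": 0, "rx": 0, "ry": 0, "rz": 0},
    {"x": 0, "y": 0, "z": 0, "rx": 0, "ry": 0, "rz": 0},
    {"x": 0, "y": 0, "z": 0, "rx": 0, "ry": 0, "rz": 0},
    {"x": 0, "y": 0, "z": 0, "rx": 0, "ry": 0, "rz": 0},
    {"x": 0, "y": 0, "z": -0.5, "rx": 0, "ry": 0, "rz": 0},
    {"x": 0, "y": 0, "z": -1, "rx": 0, "ry": 0, "rz": 0},
    {"x": 0, "y": 0, "z": -1, "rx": 0, "ry": 0, "rz": 0},
    {"x": 0, "y": 0, "z": -1, "rx": 0, "ry": 0, "rz": 0},
    {"x": 0, "y": 0, "z": -1, "rx": 0, "ry": 0, "rz": 0},
    {"x": -0.3, "y": 1, "z": 0, "rx": 0, "ry": 0, "rz": 0},
    {"x": -0.6, "y": 1, "z": 0, "rx": 0, "ry": 0, "rz": 0},
    {"x": -0.6, "y": 1, "z": 0, "rx": 0, "ry": 0, "rz": 0}
  ],
  "fingers": 0.9
}}

```text
time_s: 24.53
tool_pos: [0.6235, 0.1106, 0.1361]
eef_rot: [-3.141, -0.006, -0.005]
ft_force: [-0.8, -1.7, -0.4]
finger_gap: 0.904
grip_force: 0.0
```

Request:
{"method": "move_arm", "body": {
  "targets": [
    {"x": -0.6, "y": 1, "z": 0, "rx": 0, "ry": 0, "rz": 0},
    {"x": -0.6, "y": 1, "z": 0, "rx": 0, "ry": 0, "rz": 0},
    {"x": -0.6, "y": 1, "z": 0, "rx": 0, "ry": 0, "rz": 0},
    {"x": -0.6, "y": 1, "z": 0, "rx": 0, "ry": 0, "rz": 0},
    {"x": -0.6, "y": 1, "z": 0, "rx": 0, "ry": 0, "rz": 0},
    {"x": -0.6, "y": 1, "z": 0, "rx": 0, "ry": 0, "rz": 0},
    {"x": -0.6, "y": 1, "z": 0, "rx": 0, "ry": 0, "rz": 0},
    {"x": -0.6, "y": 1, "z": 0, "rx": 0, "ry": 0, "rz": 0.6},
    {"x": -0.6, "y": 0.9, "z": 0, "rx": 0, "ry": 0, "rz": 0.8},
    {"x": -0.6, "y": 0.8, "z": 0, "rx": 0, "ry": 0, "rz": 0.8},
    {"x": 0, "y": 0.6, "z": 0, "rx": 0, "ry": 0, "rz": 0.8},
    {"x": 0, "y": 0, "z": 0, "rx": 0, "ry": 0, "rz": 0.1}
  ],
  "fingers": 1
}}

```text
time_s: 25.53
tool_pos: [0.4348, -0.1992, 0.1352]
eef_rot: [3.109, -0.434, 0.002]
ft_force: [-0.5, 0.3, -0.3]
finger_gap: 0.994
grip_force: 0.0
```

```bash
python3 wl.py piston0 pad0; python3 - <<'E'
from look import *
scan("top",["pad0","piston0","wire_brush"])
E
```

```text
25.6333 [ 0.437  -0.1953  0.135 ] yaw -15.4 1.002
piston0 0.63 [  3. 182.] z 0.037 c 651.8 -118.1 wh 20 3 a 71.2 [49. 31. 20.]
pad0 0.86 [120.   8.] z 0.02 c 667.1 198.4 wh 89 49 a 179.0 [44. 42. 39.]
pad0 0.81 [187. 346.] z 0.016 c 425.5 -223.3 wh 88 47 a 164.6 [87. 81. 75.]
pad0 0.8 [ 16. 574.] z 0.017 c 579.1 -567.0 wh 69 50 a 47.2 [193. 186. 170.]
top
pad0 0.94 [172. 477.] z 0.021 c 584 -562 wh 87 48 a 47 col [216. 206. 188.]
pad0 0.84 [142. 254.] z 0.025 c 664 196 wh 91 47 a 178 col [59. 54. 49.]
piston0 0.68 [145. 350.] z 0.058 c 671 -129 wh 43 42 a 91 col [60. 37. 22.]
piston0 0.45 [192. 444.] z 0.053 c 506 -448 wh 46 44 a 112 col [82. 59. 45.]
piston0 0.3 [226. 420.] z 0.034 c 394 -367 wh 145 27 a 157 col [119.  68.  35.]
wire_brush 0.57 [226. 420.] z 0.034 c 394 -367 wh 148 28 a 157 col [116.  67.  36.]
```

Request:
{"method": "move_arm", "body": {
  "targets": [
    {"x": -0.06, "y": 0.5, "z": 0, "rx": 0, "ry": 0, "rz": 0},
    {"x": -0.06, "y": 0.5, "z": 0.4, "rx": 0, "ry": 0, "rz": 0},
    {"x": 0, "y": 0, "z": 0.9, "rx": 0, "ry": 0, "rz": 0},
    {"x": 0, "y": 0, "z": 0.9, "rx": 0, "ry": 0, "rz": 0},
    {"x": 0, "y": 0, "z": 0.9, "rx": 0, "ry": 0, "rz": 0},
    {"x": 0, "y": 0, "z": 0.9, "rx": 0, "ry": 0, "rz": 0},
    {"x": 0, "y": 0, "z": 0.7, "rx": 0, "ry": 0, "rz": 0},
    {"x": 0, "y": 0, "z": 0.4, "rx": 0, "ry": 0, "rz": 0},
    {"x": 0, "y": 0, "z": 0.3, "rx": 0, "ry": 0, "rz": 0},
    {"x": 0, "y": 0, "z": 0, "rx": 0, "ry": 0, "rz": 0},
    {"x": 0, "y": 0, "z": 0, "rx": 0, "ry": 0, "rz": 0}
  ]
}}

```text
time_s: 26.85
tool_pos: [0.4253, -0.2226, -0.0283]
eef_rot: [-3.113, 0.418, 0.0]
ft_force: [0.2, 0.1, 0.5]
finger_gap: 0.999
grip_force: 0.0
```

Request:
{"method": "move_arm", "body": {
  "targets": [
    {"x": 0, "y": 0, "z": 0, "rx": 0, "ry": 0, "rz": 0},
    {"x": 0, "y": 0, "z": 0, "rx": 0, "ry": 0, "rz": 0},
    {"x": 0, "y": 0, "z": 0, "rx": 0, "ry": 0, "rz": 0},
    {"x": 0, "y": 0, "z": 0, "rx": 0, "ry": 0, "rz": 0},
    {"x": 0, "y": 0, "z": 0, "rx": 0, "ry": 0, "rz": 0},
    {"x": 0, "y": 0, "z": 0, "rx": 0, "ry": 0, "rz": 0},
    {"x": 0, "y": 0, "z": 0, "rx": 0, "ry": 0, "rz": 0}
  ],
  "fingers": 0,
  "force": 45
}}

```text
time_s: 27.43
tool_pos: [0.4257, -0.2233, -0.0273]
eef_rot: [3.113, -0.419, 0.003]
ft_force: [-2.0, 1.1, 6.3]
finger_gap: 0.551
grip_force: 46.0
```

Request:
{"method": "move_arm", "body": {
  "targets": [
    {"x": 0, "y": 0, "z": -0.5, "rx": 0, "ry": 0, "rz": 0},
    {"x": 0, "y": 0, "z": -1, "rx": 0, "ry": 0, "rz": -0.6},
    {"x": 0, "y": 0, "z": -1, "rx": 0, "ry": 0, "rz": -0.6},
    {"x": 0, "y": 0, "z": -1, "rx": 0, "ry": 0, "rz": -0.6},
    {"x": 0, "y": 0, "z": -1, "rx": 0, "ry": 0, "rz": -0.6},
    {"x": 0, "y": 0, "z": -1, "rx": 0, "ry": 0, "rz": -0.66},
    {"x": 0.4, "y": -0.5, "z": 0, "rx": 0, "ry": 0, "rz": 0},
    {"x": 0.7, "y": -0.95, "z": 0, "rx": 0, "ry": 0, "rz": 0},
    {"x": 0.7, "y": -0.95, "z": 0, "rx": 0, "ry": 0, "rz": 0},
    {"x": 0.7, "y": -0.95, "z": 0, "rx": 0, "ry": 0, "rz": 0},
    {"x": 0.7, "y": -0.95, "z": 0, "rx": 0, "ry": 0, "rz": 0},
    {"x": 0.7, "y": -0.95, "z": 0, "rx": 0, "ry": 0, "rz": 0}
  ]
}}

```text
time_s: 28.43
tool_pos: [0.5424, -0.0643, 0.1369]
eef_rot: [3.141, -0.002, -0.0]
ft_force: [1.6, -1.6, -3.0]
finger_gap: 0.549
grip_force: 48.2
```

Request:
{"method": "move_arm", "body": {
  "targets": [
    {"x": 0.7, "y": -0.95, "z": 0, "rx": 0, "ry": 0, "rz": 0},
    {"x": 0.7, "y": -0.95, "z": 0, "rx": 0, "ry": 0, "rz": 0},
    {"x": 0.7, "y": -0.95, "z": 0, "rx": 0, "ry": 0, "rz": 0},
    {"x": 0.7, "y": -0.95, "z": 0, "rx": 0, "ry": 0, "rz": 0},
    {"x": 0.7, "y": -0.95, "z": 0, "rx": 0, "ry": 0, "rz": 0},
    {"x": 0.65, "y": -0.9, "z": 0, "rx": 0, "ry": 0, "rz": 0},
    {"x": 0, "y": -0.2, "z": 0, "rx": 0, "ry": 0, "rz": 0},
    {"x": 0, "y": 0, "z": 0, "rx": 0, "ry": 0, "rz": 0},
    {"x": 0, "y": 0, "z": 0, "rx": 0, "ry": 0, "rz": 0}
  ]
}}

```text
time_s: 29.18
tool_pos: [0.6659, 0.1095, 0.1362]
eef_rot: [3.141, 0.0, -0.002]
ft_force: [-0.2, -0.9, -1.6]
finger_gap: 0.55
grip_force: 48.2
```

Request:
{"method": "move_arm", "body": {
  "targets": [
    {"x": 0.05, "y": 0, "z": 0.6, "rx": 0, "ry": 0, "rz": 0},
    {"x": 0, "y": 0, "z": 0.9, "rx": 0, "ry": 0, "rz": 0},
    {"x": 0, "y": 0, "z": 0.9, "rx": 0, "ry": 0, "rz": 0},
    {"x": 0, "y": 0, "z": 0.9, "rx": 0, "ry": 0, "rz": 0},
    {"x": 0, "y": 0, "z": 0.7, "rx": 0, "ry": 0, "rz": 0},
    {"x": 0, "y": 0, "z": 0.4, "rx": 0, "ry": 0, "rz": 0},
    {"x": 0, "y": 0, "z": 0.2, "rx": 0, "ry": 0, "rz": 0},
    {"x": 0, "y": 0, "z": 0, "rx": 0, "ry": 0, "rz": 0}
  ]
}}

```text
time_s: 29.85
tool_pos: [0.6674, 0.1082, -0.0021]
eef_rot: [3.14, -0.003, -0.003]
ft_force: [-0.4, 0.2, -2.1]
finger_gap: 0.553
grip_force: 48.2
```

Request:
{"method": "move_arm", "body": {
  "targets": [
    {"x": 0, "y": 0, "z": 0, "rx": 0, "ry": 0, "rz": 0},
    {"x": 0, "y": 0, "z": 0, "rx": 0, "ry": 0, "rz": 0},
    {"x": 0, "y": 0, "z": 0, "rx": 0, "ry": 0, "rz": 0},
    {"x": 0, "y": 0, "z": 0, "rx": 0, "ry": 0, "rz": 0},
    {"x": 0, "y": 0, "z": -0.5, "rx": 0, "ry": 0, "rz": 0},
    {"x": 0, "y": 0, "z": -1, "rx": 0, "ry": 0, "rz": 0},
    {"x": 0, "y": 0, "z": -1, "rx": 0, "ry": 0, "rz": 0},
    {"x": 0, "y": 0, "z": -1, "rx": 0, "ry": 0, "rz": 0},
    {"x": 0, "y": 0, "z": -1, "rx": 0, "ry": 0, "rz": 0},
    {"x": -0.3, "y": 1, "z": 0, "rx": 0, "ry": 0, "rz": 0},
    {"x": -0.3, "y": 1, "z": 0, "rx": 0, "ry": 0, "rz": 0},
    {"x": -0.3, "y": 1, "z": 0, "rx": 0, "ry": 0, "rz": 0}
  ],
  "fingers": 0.85
}}

```text
time_s: 30.85
tool_pos: [0.6416, 0.0197, 0.1363]
eef_rot: [-3.142, -0.002, -0.005]
ft_force: [0.2, 0.2, -1.0]
finger_gap: 0.852
grip_force: 0.0
```

Request:
{"method": "move_arm", "body": {
  "targets": [
    {"x": -0.3, "y": 1, "z": 0, "rx": 0, "ry": 0, "rz": 0},
    {"x": -0.3, "y": 1, "z": 0, "rx": 0, "ry": 0, "rz": 0},
    {"x": -0.3, "y": 1, "z": 0, "rx": 0, "ry": 0, "rz": 0},
    {"x": -0.3, "y": 1, "z": 0, "rx": 0, "ry": 0, "rz": 0},
    {"x": -0.3, "y": 1, "z": 0, "rx": 0, "ry": 0, "rz": 0},
    {"x": -0.3, "y": 1, "z": 0, "rx": 0, "ry": 0, "rz": 0},
    {"x": -0.3, "y": 1, "z": 0, "rx": 0, "ry": 0, "rz": 0},
    {"x": -0.3, "y": 1, "z": 0, "rx": 0, "ry": 0, "rz": 0},
    {"x": -0.3, "y": 1, "z": 0, "rx": 0, "ry": 0, "rz": 0},
    {"x": -0.3, "y": 1, "z": 0, "rx": 0, "ry": 0, "rz": 0},
    {"x": -0.3, "y": 1, "z": 0, "rx": 0, "ry": 0, "rz": 0},
    {"x": -0.3, "y": 1, "z": 0, "rx": 0, "ry": 0, "rz": 0}
  ],
  "fingers": 1,
  "force": 22
}}

```text
time_s: 31.85
tool_pos: [0.5328, -0.3414, 0.1355]
eef_rot: [3.141, -0.0, 0.002]
ft_force: [0.4, 0.5, -0.6]
finger_gap: 1.003
grip_force: 0.0
```

Request:
{"method": "move_arm", "body": {
  "targets": [
    {"x": -0.3, "y": 1, "z": 0, "rx": 0, "ry": 0, "rz": 0},
    {"x": -0.3, "y": 1, "z": 0, "rx": 0, "ry": 0, "rz": 0},
    {"x": -0.2, "y": 1, "z": 0, "rx": 0, "ry": 0, "rz": 0},
    {"x": 0, "y": 0.5, "z": 0, "rx": 0, "ry": 0, "rz": 0},
    {"x": 0, "y": 0, "z": 0, "rx": 0, "ry": 0, "rz": 0},
    {"x": 0, "y": 0, "z": 0, "rx": 0, "ry": 0, "rz": 0}
  ]
}}

```text
time_s: 32.35
tool_pos: [0.5088, -0.4458, 0.1348]
eef_rot: [3.141, -0.004, 0.002]
ft_force: [0.4, 0.3, 0.4]
finger_gap: 1.001
grip_force: 0.0
```

```bash
python3 wl.py piston0 pad0; python3 - <<'E'
from look import *
scan("top",["pad0"]); scan("side",["pad0"])
E
```

```text
32.45 [ 0.5099 -0.4433  0.1346] yaw 0.1 1.001
piston0 0.65 [61. 41.] z 0.054 c 673.5 -126.2 wh 48 48 a 141.4 [53. 35. 22.]
piston0 0.62 [197. 318.] z 0.05 c 507.6 -445.8 wh 48 47 a 0.2 [87. 62. 44.]
pad0 0.79 [109. 432.] z 0.017 c 586.3 -560.0 wh 88 49 a 48.5 [174. 167. 156.]
top
pad0 0.87 [145. 254.] z 0.024 c 666 198 wh 92 48 a 2 col [61. 56. 52.]
pad0 0.79 [143. 279.] z 0.024 c 662 106 wh 90 48 a 2 col [61. 55. 51.]
side
pad0 0.84 [289. 247.] z 0.022 c 668 201 wh 88 49 a 0 col [70. 65. 59.]
pad0 0.68 [103. 299.] z 0.019 c 586 -557 wh 93 55 a 52 col [149. 143. 132.]
pad0 0.66 [258. 248.] z 0.022 c 669 110 wh 88 51 a 180 col [72. 67. 61.]
pad0 0.55 [118. 318.] z 0.051 c 509 -444 wh 50 46 a 92 col [77. 59. 45.]
```

Request:
{"method": "move_arm", "body": {
  "targets": [
    {"x": -0.08, "y": 0.08, "z": 0.6, "rx": 0, "ry": 0, "rz": 0},
    {"x": 0, "y": 0, "z": 0.9, "rx": 0, "ry": 0, "rz": 0},
    {"x": 0, "y": 0, "z": 0.9, "rx": 0, "ry": 0, "rz": 0},
    {"x": 0, "y": 0, "z": 0.8, "rx": 0, "ry": 0, "rz": 0},
    {"x": 0, "y": 0, "z": 0.7, "rx": 0, "ry": 0, "rz": 0},
    {"x": 0, "y": 0, "z": 0.5, "rx": 0, "ry": 0, "rz": 0},
    {"x": 0, "y": 0, "z": 0.4, "rx": 0, "ry": 0, "rz": 0},
    {"x": 0, "y": 0, "z": 0.17, "rx": 0, "ry": 0, "rz": 0},
    {"x": 0, "y": 0, "z": 0, "rx": 0, "ry": 0, "rz": 0},
    {"x": 0, "y": 0, "z": 0, "rx": 0, "ry": 0, "rz": 0}
  ]
}}

```text
time_s: 33.58
tool_pos: [0.5071, -0.4477, -0.0147]
eef_rot: [3.141, -0.001, 0.001]
ft_force: [0.6, 0.2, 0.0]
finger_gap: 1.003
grip_force: 0.0
```

Request:
{"method": "move_arm", "body": {
  "targets": [
    {"x": 0, "y": 0, "z": 0, "rx": 0, "ry": 0, "rz": 0},
    {"x": 0, "y": 0, "z": 0, "rx": 0, "ry": 0, "rz": 0},
    {"x": 0, "y": 0, "z": 0, "rx": 0, "ry": 0, "rz": 0},
    {"x": 0, "y": 0, "z": 0, "rx": 0, "ry": 0, "rz": 0},
    {"x": 0, "y": 0, "z": 0, "rx": 0, "ry": 0, "rz": 0},
    {"x": 0, "y": 0, "z": 0, "rx": 0, "ry": 0, "rz": 0},
    {"x": 0, "y": 0, "z": 0, "rx": 0, "ry": 0, "rz": 0}
  ],
  "fingers": 0,
  "force": 22
}}

```text
time_s: 34.17
tool_pos: [0.507, -0.4479, -0.0143]
eef_rot: [3.141, -0.001, 0.002]
ft_force: [-0.5, 1.2, 5.8]
finger_gap: 0.556
grip_force: 23.1
```

Request:
{"method": "move_arm", "body": {
  "targets": [
    {"x": 0, "y": 0, "z": -0.4, "rx": 0, "ry": 0, "rz": 0},
    {"x": 0, "y": 0, "z": -0.9, "rx": 0, "ry": 0, "rz": 0},
    {"x": 0, "y": 0, "z": -1, "rx": 0, "ry": 0, "rz": 0},
    {"x": 0, "y": 0, "z": -1, "rx": 0, "ry": 0, "rz": 0},
    {"x": 0, "y": 0, "z": -0.9, "rx": 0, "ry": 0, "rz": 0},
    {"x": 0.35, "y": -0.45, "z": 0, "rx": 0, "ry": 0, "rz": 0},
    {"x": 0.7, "y": -0.9, "z": 0, "rx": 0, "ry": 0, "rz": 0},
    {"x": 0.7, "y": -0.9, "z": 0, "rx": 0, "ry": 0, "rz": 0},
    {"x": 0.7, "y": -0.9, "z": 0, "rx": 0, "ry": 0, "rz": 0},
    {"x": 0.7, "y": -0.9, "z": 0, "rx": 0, "ry": 0, "rz": 0},
    {"x": 0.7, "y": -0.9, "z": 0, "rx": 0, "ry": 0, "rz": 0},
    {"x": 0.7, "y": -0.9, "z": 0, "rx": 0, "ry": 0, "rz": 0}
  ]
}}

```text
time_s: 35.17
tool_pos: [0.6437, -0.2705, 0.1112]
eef_rot: [3.142, -0.001, -0.0]
ft_force: [-0.1, -0.3, -0.7]
finger_gap: 0.554
grip_force: 23.0
```

Request:
{"method": "move_arm", "body": {
  "targets": [
    {"x": 0.7, "y": -0.9, "z": 0, "rx": 0, "ry": 0, "rz": 0},
    {"x": 0.3, "y": -0.45, "z": 0, "rx": 0, "ry": 0, "rz": 0},
    {"x": 0, "y": 0, "z": 0, "rx": 0, "ry": 0, "rz": 0},
    {"x": 0, "y": 0, "z": 0, "rx": 0, "ry": 0, "rz": 0},
    {"x": 0, "y": 0, "z": 0.4, "rx": 0, "ry": 0, "rz": 0},
    {"x": 0, "y": 0, "z": 0.7, "rx": 0, "ry": 0, "rz": 0},
    {"x": 0, "y": 0, "z": 0.7, "rx": 0, "ry": 0, "rz": 0},
    {"x": 0, "y": 0, "z": 0.5, "rx": 0, "ry": 0, "rz": 0},
    {"x": 0, "y": 0, "z": 0.4, "rx": 0, "ry": 0, "rz": 0},
    {"x": 0, "y": 0, "z": 0.2, "rx": 0, "ry": 0, "rz": 0},
    {"x": 0, "y": 0, "z": 0, "rx": 0, "ry": 0, "rz": 0},
    {"x": 0, "y": 0, "z": 0, "rx": 0, "ry": 0, "rz": 0}
  ]
}}

```text
time_s: 36.17
tool_pos: [0.6733, -0.2319, 0.0238]
eef_rot: [3.141, -0.002, 0.001]
ft_force: [0.3, 0.5, -0.9]
finger_gap: 0.557
grip_force: 23.0
```

Now down 31 mm to −0.0075, slowly.

Request:
{"method": "move_arm", "body": {
  "targets": [
    {"x": 0, "y": 0, "z": 0.2, "rx": 0, "ry": 0, "rz": 0},
    {"x": 0, "y": 0, "z": 0.2, "rx": 0, "ry": 0, "rz": 0},
    {"x": 0, "y": 0, "z": 0.2, "rx": 0, "ry": 0, "rz": 0},
    {"x": 0, "y": 0, "z": 0.1, "rx": 0, "ry": 0, "rz": 0},
    {"x": 0, "y": 0, "z": 0.1, "rx": 0, "ry": 0, "rz": 0},
    {"x": 0, "y": 0, "z": 0.05, "rx": 0, "ry": 0, "rz": 0},
    {"x": 0, "y": 0, "z": 0.05, "rx": 0, "ry": 0, "rz": 0},
    {"x": 0, "y": 0, "z": 0.05, "rx": 0, "ry": 0, "rz": 0},
    {"x": 0, "y": 0, "z": 0.05, "rx": 0, "ry": 0, "rz": 0},
    {"x": 0, "y": 0, "z": 0.03, "rx": 0, "ry": 0, "rz": 0},
    {"x": 0, "y": 0, "z": 0, "rx": 0, "ry": 0, "rz": 0},
    {"x": 0, "y": 0, "z": 0, "rx": 0, "ry": 0, "rz": 0}
  ]
}}

```text
time_s: 37.17
tool_pos: [0.6732, -0.2315, -0.0073]
eef_rot: [3.142, -0.001, -0.0]
ft_force: [-0.6, -0.2, -0.2]
finger_gap: 0.558
grip_force: 23.0
```

Request:
{"method": "move_arm", "body": {
  "targets": [
    {"x": 0, "y": 0, "z": 0, "rx": 0, "ry": 0, "rz": 0},
    {"x": 0, "y": 0, "z": 0, "rx": 0, "ry": 0, "rz": 0},
    {"x": 0, "y": 0, "z": 0, "rx": 0, "ry": 0, "rz": 0},
    {"x": 0, "y": 0, "z": 0, "rx": 0, "ry": 0, "rz": 0},
    {"x": 0, "y": 0, "z": 0, "rx": 0, "ry": 0, "rz": 0},
    {"x": 0, "y": 0, "z": -0.3, "rx": 0, "ry": 0, "rz": 0},
    {"x": 0, "y": 0, "z": -0.9, "rx": 0, "ry": 0, "rz": 0},
    {"x": 0, "y": 0, "z": -1, "rx": 0, "ry": 0, "rz": 0},
    {"x": 0, "y": 0, "z": -1, "rx": 0, "ry": 0, "rz": 0},
    {"x": 0, "y": 0, "z": -1, "rx": 0, "ry": 0, "rz": 0},
    {"x": 0, "y": 0, "z": -1, "rx": 0, "ry": 0, "rz": 0},
    {"x": 0, "y": 0, "z": -1, "rx": 0, "ry": 0, "rz": 0}
  ],
  "fingers": 0.85
}}

```text
time_s: 38.17
tool_pos: [0.673, -0.2314, 0.1811]
eef_rot: [3.141, -0.001, 0.001]
ft_force: [0.8, 0.5, 0.2]
finger_gap: 0.845
grip_force: 0.0
```

```bash
python3 wl.py piston0 pad0; python3 - <<'E'
from look import *
scan("top",["pad0","piston0"]);f=scan("side",["pad0","piston0"]); P=cloud(f);x,y,z=np.moveaxis(P,-1,0)
g=(z>.165)&(z<.192)&(abs(y-.355)<.04)&(abs(x-.46)<.06);c=P[g].mean(0);print(c,np.arctan2(.549-c[0],.451-c[1]))
save(f,"end1.png")
E
```

```text
38.2667 [ 0.6768 -0.2321  0.1863] yaw -0.0 0.851
piston0 0.67 [184. 218.] z 0.055 c 674.5 -126.1 wh 47 46 a 117.0 [95. 68. 50.]
piston0 0.62 [186. 316.] z 0.055 c 674.3 -231.4 wh 47 47 a 0.4 [104.  75.  53.]
pad0 0.8 [188.  78.] z 0.02 c 668.1 80.5 wh 106 88 a 89.3 [66. 61. 57.]
pad0 0.79 [188.  41.] z 0.02 c 668.3 199.3 wh 89 52 a 178.7 [59. 55. 51.]
pad0 0.64 [236. 534.] z 0.017 c 585.9 -559.3 wh 89 48 a 48.6 [227. 222. 211.]
top
pad0 0.94 [144. 254.] z 0.025 c 663 197 wh 96 49 a 2 col [63. 58. 53.]
pad0 0.74 [171. 476.] z 0.021 c 584 -562 wh 87 49 a 50 col [217. 206. 189.]
pad0 0.71 [144. 278.] z 0.024 c 661 105 wh 95 45 a 180 col [59. 54. 49.]
piston0 0.63 [147. 354.] z 0.025 c 673 -142 wh 187 141 a 90 col [42. 39. 35.]
piston0 0.59 [142. 348.] z 0.058 c 673 -129 wh 46 44 a 1 col [60. 37. 22.]
side
pad0 0.84 [288. 247.] z 0.022 c 668 202 wh 87 51 a 179 col [69. 64. 58.]
pad0 0.59 [ 97. 301.] z 0.019 c 586 -559 wh 91 49 a 49 col [197. 191. 178.]
piston0 0.77 [189. 258.] z 0.056 c 674 -124 wh 47 46 a 116 col [69. 47. 29.]
piston0 0.65 [160. 265.] z 0.055 c 674 -232 wh 49 46 a 77 col [69. 47. 31.]
[0.45956294 0.36122756 0.18367183] 0.7835267239747798
```

View pics/end1.png

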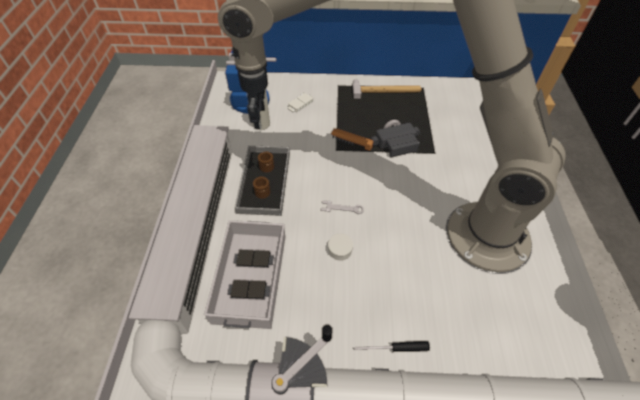

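Both pistons stand in the tray at (160,265) and (187,261), and both pads lie in the bin at (258,253) and (290,248). The lever is still at the half-open mark, (333,327). Next is shutting the damper.

Request:
{"method": "move_arm", "body": {
  "targets": [
    {"x": -0.2, "y": -0.6, "z": -0.5, "rx": 0, "ry": 0, "rz": 0},
    {"x": -0.37, "y": -1, "z": -0.5, "rx": 0, "ry": 0, "rz": 0},
    {"x": -0.37, "y": -1, "z": 0, "rx": 0, "ry": 0, "rz": 0},
    {"x": -0.37, "y": -1, "z": 0, "rx": 0, "ry": 0, "rz": 0},
    {"x": -0.37, "y": -1, "z": 0, "rx": 0, "ry": 0, "rz": 0},
    {"x": -0.37, "y": -1, "z": 0, "rx": 0, "ry": 0, "rz": 0},
    {"x": -0.37, "y": -1, "z": 0, "rx": 0, "ry": 0, "rz": 0},
    {"x": -0.37, "y": -1, "z": 0, "rx": 0, "ry": 0, "rz": 0},
    {"x": -0.37, "y": -1, "z": 0, "rx": 0, "ry": 0, "rz": 0},
    {"x": -0.37, "y": -1, "z": 0, "rx": 0, "ry": 0, "rz": 0},
    {"x": -0.37, "y": -1, "z": 0, "rx": 0, "ry": 0, "rz": 0},
    {"x": -0.37, "y": -1, "z": 0, "rx": 0, "ry": 0, "rz": 0}
  ],
  "fingers": 1
}}

```text
time_s: 39.67
tool_pos: [0.5443, 0.1178, 0.2083]
eef_rot: [3.141, -0.001, -0.001]
ft_force: [0.5, 0.0, 0.1]
finger_gap: 1.0
grip_force: 0.0
```

Request:
{"method": "move_arm", "body": {
  "targets": [
    {"x": -0.37, "y": -1, "z": 0, "rx": 0, "ry": 0, "rz": 0},
    {"x": -0.37, "y": -1, "z": 0, "rx": 0, "ry": 0, "rz": 0},
    {"x": -0.37, "y": -1, "z": 0, "rx": 0, "ry": 0, "rz": 0},
    {"x": -0.37, "y": -1, "z": 0, "rx": 0, "ry": 0, "rz": 0},
    {"x": -0.37, "y": -1, "z": 0, "rx": 0, "ry": 0, "rz": 0},
    {"x": -0.37, "y": -1, "z": 0, "rx": 0, "ry": 0, "rz": 0},
    {"x": -0.37, "y": -1, "z": 0, "rx": 0, "ry": 0, "rz": 0},
    {"x": -0.3, "y": -0.8, "z": 0, "rx": 0, "ry": 0, "rz": 0},
    {"x": 0, "y": 0, "z": 0, "rx": 0, "ry": 0, "rz": 0},
    {"x": 0, "y": 0, "z": 0, "rx": 0, "ry": 0, "rz": 0},
    {"x": 0, "y": 0, "z": 0, "rx": 0, "ry": 0, "rz": 0}
  ]
}}

```text
time_s: 40.58
tool_pos: [0.4589, 0.3497, 0.2081]
eef_rot: [3.14, -0.002, -0.001]
ft_force: [0.2, -0.7, 0.5]
finger_gap: 0.998
grip_force: 0.0
```

```bash
python3 - <<'E'
from h import *
f=grab_frame("wrist");P=fcloud(f);x,y,z=np.moveaxis(P,-1,0);print(sense()["tool_pos"])
g=(z>.18)&(z<.195)&(abs(y-.36)<.03)&(abs(x-.458)<.03);print(g.sum(),P[g].mean(0),P[g].min(0),P[g].max(0))
g=(z>.138)&(z<.16)&(abs(y-.45)<.03)&(abs(x-.55)<.03);print("hub",g.sum(),P[g].mean(0),P[g].min(0),P[g].max(0))
E
```

```text
[0.45933034 0.34915847 0.20817325]
953 [0.46027556 0.35834633 0.18603166] [0.44811911 0.3470697  0.18011362] [0.47082809 0.36997843 0.18833618]
hub 826 [0.548565   0.45067532 0.14057013] [0.52273008 0.42022522 0.13800036] [0.56366175 0.46700687 0.14668847]
```

Request:
{"method": "move_arm", "body": {
  "targets": [
    {"x": 0, "y": -0.31, "z": 0, "rx": 0, "ry": 0, "rz": 0},
    {"x": 0, "y": 0, "z": 0.6, "rx": 0, "ry": 0, "rz": 0},
    {"x": 0, "y": 0, "z": 0.8, "rx": 0, "ry": 0, "rz": 0},
    {"x": 0, "y": 0, "z": 0.8, "rx": 0, "ry": 0, "rz": 0},
    {"x": 0, "y": 0, "z": 0.5, "rx": 0, "ry": 0, "rz": 0},
    {"x": 0, "y": 0, "z": 0.2, "rx": 0, "ry": 0, "rz": 0},
    {"x": 0, "y": 0, "z": 0, "rx": 0, "ry": 0, "rz": 0}
  ]
}}

```text
time_s: 41.22
tool_pos: [0.4584, 0.3589, 0.1202]
eef_rot: [3.14, -0.003, -0.003]
ft_force: [-0.4, -0.5, -0.6]
finger_gap: 1.0
grip_force: 0.0
```

Request:
{"method": "move_arm", "body": {
  "targets": [
    {"x": 0, "y": 0, "z": 0, "rx": 0, "ry": 0, "rz": 0},
    {"x": 0, "y": 0, "z": 0, "rx": 0, "ry": 0, "rz": 0},
    {"x": 0, "y": 0, "z": 0, "rx": 0, "ry": 0, "rz": 0},
    {"x": 0, "y": 0, "z": 0, "rx": 0, "ry": 0, "rz": 0},
    {"x": 0, "y": 0, "z": 0, "rx": 0, "ry": 0, "rz": 0},
    {"x": 0, "y": 0, "z": 0, "rx": 0, "ry": 0, "rz": 0},
    {"x": 0, "y": 0, "z": 0, "rx": 0, "ry": 0, "rz": 0},
    {"x": 0, "y": 0, "z": 0, "rx": 0, "ry": 0, "rz": 0}
  ],
  "fingers": 0,
  "force": 30
}}

```text
time_s: 41.88
tool_pos: [0.4587, 0.3597, 0.1223]
eef_rot: [3.141, -0.001, 0.001]
ft_force: [-2.2, -3.5, 6.1]
finger_gap: 0.274
grip_force: 29.6
```

Request:
{"method": "move_arm", "body": {
  "targets": [
    {"x": 0.21, "y": 0.19, "z": 0, "rx": 0, "ry": 0, "rz": 0},
    {"x": 0.22, "y": 0.18, "z": 0, "rx": 0, "ry": 0, "rz": 0},
    {"x": 0.23, "y": 0.165, "z": 0, "rx": 0, "ry": 0, "rz": 0},
    {"x": 0.24, "y": 0.15, "z": 0, "rx": 0, "ry": 0, "rz": 0},
    {"x": 0.25, "y": 0.13, "z": 0, "rx": 0, "ry": 0, "rz": 0},
    {"x": 0.26, "y": 0.12, "z": 0, "rx": 0, "ry": 0, "rz": 0},
    {"x": 0.26, "y": 0.1, "z": 0, "rx": 0, "ry": 0, "rz": 0},
    {"x": 0.27, "y": 0.08, "z": 0, "rx": 0, "ry": 0, "rz": 0},
    {"x": 0.28, "y": 0.06, "z": 0, "rx": 0, "ry": 0, "rz": 0},
    {"x": 0.28, "y": 0.05, "z": 0, "rx": 0, "ry": 0, "rz": 0},
    {"x": 0.28, "y": 0.03, "z": 0, "rx": 0, "ry": 0, "rz": 0},
    {"x": 0.2, "y": 0.01, "z": 0, "rx": 0, "ry": 0, "rz": 0}
  ]
}}

```text
time_s: 42.88
tool_pos: [0.5485, 0.3228, 0.1223]
eef_rot: [-3.14, -0.0, -0.0]
ft_force: [-4.5, 0.8, 6.7]
finger_gap: 0.274
grip_force: 29.0
```

Request:
{"method": "move_arm", "body": {
  "targets": [
    {"x": 0.05, "y": 0, "z": 0, "rx": 0, "ry": 0, "rz": 0},
    {"x": 0.05, "y": 0, "z": 0, "rx": 0, "ry": 0, "rz": 0},
    {"x": 0, "y": 0, "z": 0, "rx": 0, "ry": 0, "rz": 0},
    {"x": 0, "y": 0, "z": 0, "rx": 0, "ry": 0, "rz": 0}
  ]
}}

```text
time_s: 43.22
tool_pos: [0.5514, 0.3226, 0.1223]
eef_rot: [-3.141, -0.001, -0.001]
ft_force: [-3.5, 1.6, 4.6]
finger_gap: 0.272
grip_force: 29.3
```

```bash
cat > lev.py <<'E'
from h import *
f=grab_frame("side");P=cloud(f);x,y,z=np.moveaxis(P,-1,0);s=sense();print(s["tool_pos"],s["ft_force"],s["finger_gap"])
b=(z>.136)&(z<.142)&(y>.34)&(y<.42)&(abs(x-.54)<.03)
q=P[b]; print(len(q)); p=np.polyfit(q[:,1],q[:,0],1);print("bar angle",np.arctan(p[0]))
g=(z>.178)&(z<.192)&(abs(y-.32)<.04)&(abs(x-.55)<.04);print("grip",g.sum(),P[g].mean(0) if g.any() else "")
E
python3 lev.py
```

```text
[0.55137754 0.32257104 0.12233603] [-2.58822062  1.1832514   4.66467105] 0.27406035268146356
216
bar angle 0.060541155575944534
grip 34 [0.53604143 0.32596585 0.18535353]
```

Request:
{"method": "move_arm", "body": {
  "targets": [
    {"x": 0.05, "y": 0, "z": 0, "rx": 0, "ry": 0, "rz": 0},
    {"x": 0.05, "y": 0, "z": 0, "rx": 0, "ry": 0, "rz": 0},
    {"x": 0, "y": 0, "z": 0, "rx": 0, "ry": 0, "rz": 0},
    {"x": 0, "y": 0, "z": 0, "rx": 0, "ry": 0, "rz": 0}
  ]
}}

```text
time_s: 43.6
tool_pos: [0.5544, 0.3225, 0.1224]
eef_rot: [-3.141, 0.0, -0.001]
ft_force: [-2.6, 1.1, 5.1]
finger_gap: 0.27
grip_force: 29.2
```

```bash
python3 lev.py
```

```text
[0.55438545 0.32242504 0.12235724] [-2.28028749  1.94481985  4.83530599] 0.2720501571702175
201
bar angle 0.058487895019066004
grip 38 [0.53916051 0.32519932 0.18587301]
```

Request:
{"method": "move_arm", "body": {
  "targets": [
    {"x": 0.1, "y": 0, "z": 0, "rx": 0, "ry": 0, "rz": 0},
    {"x": 0, "y": 0, "z": 0, "rx": 0, "ry": 0, "rz": 0},
    {"x": 0, "y": 0, "z": 0, "rx": 0, "ry": 0, "rz": 0},
    {"x": 0, "y": 0, "z": 0, "rx": 0, "ry": 0, "rz": 0}
  ]
}}

```text
time_s: 43.98
tool_pos: [0.5575, 0.3224, 0.1223]
eef_rot: [-3.141, 0.0, -0.001]
ft_force: [-2.0, 2.5, 4.4]
finger_gap: 0.273
grip_force: 29.2
```

Request:
{"method": "move_arm", "body": {
  "targets": [
    {"x": 0, "y": 0, "z": 0, "rx": 0, "ry": 0, "rz": 0},
    {"x": 0, "y": 0, "z": 0, "rx": 0, "ry": 0, "rz": 0},
    {"x": 0, "y": 0, "z": 0, "rx": 0, "ry": 0, "rz": 0},
    {"x": 0, "y": 0, "z": 0, "rx": 0, "ry": 0, "rz": 0},
    {"x": 0, "y": 0, "z": 0, "rx": 0, "ry": 0, "rz": 0},
    {"x": 0, "y": 0, "z": -0.7, "rx": 0, "ry": 0, "rz": 0},
    {"x": 0, "y": 0, "z": -1, "rx": 0, "ry": 0, "rz": 0},
    {"x": 0, "y": 0, "z": -1, "rx": 0, "ry": 0, "rz": 0},
    {"x": 0, "y": 0, "z": -1, "rx": 0, "ry": 0, "rz": 0},
    {"x": 0, "y": 1, "z": 0, "rx": 0, "ry": 0, "rz": 0},
    {"x": 0, "y": 1, "z": 0, "rx": 0, "ry": 0, "rz": 0},
    {"x": 0, "y": 1, "z": 0, "rx": 0, "ry": 0, "rz": 0}
  ],
  "fingers": 1
}}

```text
time_s: 44.98
tool_pos: [0.5571, 0.2314, 0.2333]
eef_rot: [-3.141, -0.001, -0.002]
ft_force: [0.4, -0.6, -0.5]
finger_gap: 0.997
grip_force: 0.0
```

```bash
python3 lev.py; python3 - <<'E'
from h import *
f=grab_frame("side");cv2.imwrite("pics/fin.png",cv2.cvtColor(cv2.resize(f["pixels"][260:400,220:400],(720,560),interpolation=3),4))
E
```

```text
[0.55839927 0.22273334 0.23251272] [-0.11298095 -6.48730608 -2.08129759] 0.9986583667201672
210
bar angle -0.0031377568356759497
grip 108 [0.54779019 0.32369953 0.18592325]
```

View pics/fin.png

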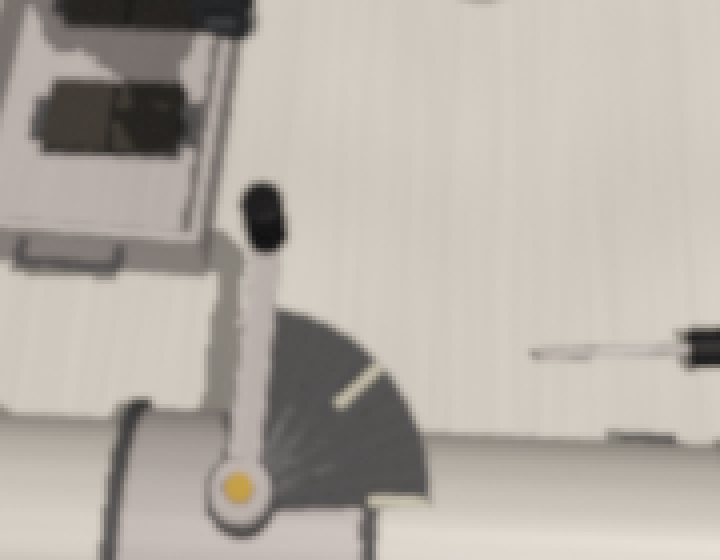

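Request:
{"method": "move_arm", "body": {
  "targets": [
    {"x": 0, "y": 0, "z": -0.5, "rx": 0, "ry": 0, "rz": 0},
    {"x": 0, "y": 0, "z": 0, "rx": 0, "ry": 0, "rz": 0},
    {"x": 0, "y": 0, "z": 0, "rx": 0, "ry": 0, "rz": 0},
    {"x": 0, "y": 0, "z": 0, "rx": 0, "ry": 0, "rz": 0},
    {"x": 0, "y": 0, "z": 0, "rx": 0, "ry": 0, "rz": 0}
  ]
}}

```text
time_s: 45.5
tool_pos: [0.5566, 0.2323, 0.247]
eef_rot: [3.141, 0.0, -0.001]
ft_force: [-0.3, 0.9, -0.5]
finger_gap: 1.005
grip_force: 0.0
```

```bash
python3 lev.py; python3 -c "
from look import *
scan('side',['piston0','pad0'])
print(finish_job())"
```

```text
[0.5565969  0.23223372 0.24691872] [ 0.57775039 -0.60648835  1.20026045] 0.9989873838336116
224
bar angle 0.012161929187997548
grip 109 [0.54770872 0.3238272  0.18602845]
side
pad0 0.73 [290. 249.] z 0.022 c 668 201 wh 88 49 a 1 col [62. 58. 53.]
pad0 0.69 [256. 248.] z 0.022 c 647 196 wh 248 83 a 108 col [43. 40. 37.]
the job is handed in; nothing more can be done
None
```

I handed the job in: both pistons stand upright in the tray, both dark pads lie in the scrap bin, the damper is shut (measured about 0.01 rad), and I left the white look-alike and the tools alone; the hand-in gave no verdict.

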